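Put the spice jars back in the crate after cooking

TASK

Tidy up the spices: first take the spoon off the crate and lay its handle in both notches of the wooden spoon rest. Then stand every spice jar upright on the floor of the crate, one to a cell, tall jars in the back row (away from the robot) and short ones in the front row. Last, lay the L-shaped strip on the counter, roughly centred, with its toe edge (opposite the fin) flush along the crate's front wall so that the crate is blocked in; leave the glass tumbler and the green saucer alone.

Things in the scene. Friction and masses are not known exactly. Their poses are not given: they have to be found in the camera images.
- crate: Fixed open teak crate, 156 (x) x 230 (y) x 51 mm high, 2 rows of 3 cells. Walls, dividers (full height) and floor 8 mm thick. Cells 66 mm square inside, centres x = -37 (front row) and +37 (back row), y = -74, 0, +74 mm. Origin: centre of the underside; x points away from the robot (within 0.15 rad); the front wall's outer face is the plane x = -78 mm.
- spoon: Steel tablespoon lying bowl up across the crate's rim. Flat straight handle 12 mm wide (y), 7 mm thick (z), from x = -90 to +60 mm; round bowl 42 mm across centred at x = +78 mm, 8 mm high, underside level with the handle's. Origin: underside of the handle; centre of mass about 7 mm from it towards the bowl. 0.06 kg.
- rest: Fixed dark wooden spoon rest, left or right of the robot: base 90 (x) x 50 (y) x 8 mm; posts at x = -35 and +35 mm, each 10 mm thick (x), 40 mm wide (y). Each post's top has a notch 22 mm wide (y, centred), its floor 40 mm above the counter, lips 8 mm higher. The handle lies along x through both notches, either way round. Origin: centre of the underside.
- strip: Loose L-shaped teak strip, 180 mm long (y), 0.2 kg, on the side where the rest is not. Flat foot 56 mm wide (x -28 to +28), 12 mm thick; along one edge (x -28 to -16 mm) an upright fin 12 mm thick, top 55 mm above the counter. The toe edge at x = +28 mm goes against the crate. Origin: centre of the foot's underside.
- strip_edge (a point): Middle of the strip's toe edge: strip frame (28, 0, 6) mm; axes as the strip's.
- tumbler: Bystander: glass tumbler 100 mm high, 66 mm across; origin at the centre of its underside.
- saucer: Bystander: green melamine saucer 130 mm across, 18 mm high; origin at the centre of its underside.
- tall1: Tall spice jar of white plastic with a closed white twist cap and a plain brown label, upright: 100 mm high, heavy-bottomed, body diameter 48 mm, cap diameter 50 mm (top 18 mm), about 0.14 kg. Origin at the centre of its underside, z up. May be absent (None).
- tall2: Tall spice jar of white plastic with a closed white twist cap and a plain brown label, upright: 100 mm high, heavy-bottomed, body diameter 48 mm, cap diameter 50 mm (top 18 mm), about 0.14 kg. Origin at the centre of its underside, z up. May be absent (None).
- tall3: Tall spice jar of white plastic with a closed white twist cap and a plain brown label, upright: 100 mm high, heavy-bottomed, body diameter 48 mm, cap diameter 50 mm (top 18 mm), about 0.14 kg. Origin at the centre of its underside, z up. May be absent (None).
- short1: Short spice jar of white plastic with a closed white twist cap and a plain brown label, upright: 75 mm high, heavy-bottomed, body diameter 48 mm, cap diameter 50 mm (top 18 mm), about 0.13 kg. Origin at the centre of its underside, z up. May be absent (None).
- short2: Short spice jar of white plastic with a closed white twist cap and a plain brown label, upright: 75 mm high, heavy-bottomed, body diameter 48 mm, cap diameter 50 mm (top 18 mm), about 0.13 kg. Origin at the centre of its underside, z up. May be absent (None).
- short3: Short spice jar of white plastic with a closed white twist cap and a plain brown label, upright: 75 mm high, heavy-bottomed, body diameter 48 mm, cap diameter 50 mm (top 18 mm), about 0.13 kg. Origin at the centre of its underside, z up. May be absent (None).
There are look-alikes about, which are no part of the job. What is shaped like the rest but blue is not meant.

How it is judged:
By the outcome, as a careful person would: the job done as asked, in the order asked, and still so for the second after the job is handed in, with the robot touching nothing.
Of tall1, tall2, tall3, short1, short2, short3 only 4 to 6 are there at a start; the rules pass over those that are not, and their reading is None.
At some moment in a run one of tall1, tall2, tall3, short1, short2, short3, strip may be knocked a few centimetres aside while the robot is not near it.
It also fails if it takes over 210 s, if anything falls off the work surface, if the arm or the gripper's body presses on something with over 40 N, if the wrist force passes 120 N, or if a joint passes its speed limit or range.

ROBOT

A 6-joint arm with a two-finger parallel gripper is mounted at the origin on the work surface. World frame = base frame: x ahead of the robot, y to its left, z up, the work surface at z = 0. Lengths are in m, angles in rad, forces in N, time in s.
With the tool pointing down it reaches from about 0.425 to 0.925 m from the base axis. Payload 12.5 kg.
Tool frame: the origin (TCP) lies at the very end of the fingers, on their centre line; the grasp point (between the pads) lies 19 mm behind it (r.hold_point_z is the distance from the TCP to the grasp point, in m); z points along the fingers, y is the line along which they close (so a half turn about z gives the same grasp; the last joint's range is limited). The gripper opens to 85 mm and grips with 20 to 120 N. Pads are 22 mm wide; open, the fingers measure 114 mm over their backs; the gripper's body (76 mm by 85 mm) begins 54 mm behind the grasp point. The pads swing forward as they close: fully open they stand 13 mm farther back than shut.
Start: joints at [1.204, 0.491, 1.559, -0, 1.092, -0.106], TCP at [0.161, 0.604, 0.231] pointing down, gripper open.
Joint ranges: [-3.1, 3.1], [-0.84, 2.19], [0.05, 2.79], [-1.13, 4.28], [0.06, 2.93], [-2.69, 2.69]. Speed limits (rad/s): [2.22, 2.22, 2.79, 3.14, 3.14, 3.14].

INTERFACE

Orientations are given as a rotation vector (axis times angle).
In Python, from rig import r gives the robot as it stands.
- The arm moves only by the shell command python3 -m crank 'ROWS' [FORCE]. ROWS is JSON, a list of rows, each a list of 5 numbers: the opening, from 0 (shut) to 1 (fully open), then the shift along the tool's x, y, z in m, then the turn about the tool's z in degrees. In form: [[fingers, x, y, z, roll], ...]. A call has 1 to 8 rows; each row shifts and turns the commanded pose from where the row before left it, along the tool's axes as they then stand; what a row does not reach is not made up. A row lasts 1/8 s, in which the tool goes at most 62.5 mm and 10.7 degrees, less where a joint would pass 70% of its speed; a pose out of reach is approached as far as the arm can. A call with a gripper value outside its range is refused whole. The fingers move at their own pace and stop on an object; FORCE is the grip in N (left out, the last holds). Time passes only in rows, so rows that do not move let the fingers close. It gives the time, the measured TCP pose, the force, the opening and the grip force at its end, in the units of the state.
- r.get_state(): the state, without advancing time (a new reading comes with each control period).
- r.capture(name): name is "side" or "top"; returns a dict with "image" (420x560x3 uint8, blue, green, red), "intrinsics" (3x3 intrinsics, pixels), "k1" (the pictures are not rectified: a ray, as slopes to the right and down, at radius r is drawn at 1 + k1 r^2 times it, then the intrinsics apply), "R" (3x3) and "t" (3): a world point X has camera coordinates R X + t. Camera axes: x right, y down, z forward; pixel columns grow to the right and rows downward; lengths in m; the calibration is good to about 2 mm. A picture is of the moment at which its call begins. There is no depth.
- r.job_done(): hands the job in; it is judged then, once.
The state is a dict: "time": time; "joints": joint angles; "joint_velocities": joint speeds; "tau": joint torques, N m; "eef_pos": TCP position; "tcp_rot": TCP orientation; "ft_force": force on the tool from outside, world axes, zero at the start; "torque": the same for the moment, N m; "opening": opening from 0.0 (shut) to 1.0 (fully open); "finger_force": force on a finger pad.
Only numpy, scipy, OpenCV 4.12 (cv2) and the standard library are available. Lean on these libraries where they do the work, as an engineer would, in place of code of your own. Each camera call takes 0.05 s, during which the arm holds its last target. There are 200 camera calls.

## Working session

There is one attempt and no reset: what is moved stays moved. The work goes in short steps, Python scripts to look and compute and a shell command to move; the robot and the scene stay as the last step left them, time stands still between calls to the robot, and variables do not carry over. Pictures are saved under pics/ and viewed, at most 14 in all, crops included, and the job is handed in when it is done.

```bash
ls; mkdir -p pics
python3 - <<'E'
from rig import r
import cv2,numpy as np
s=r.get_state(); print({k:np.round(v,3).tolist() for k,v in s.items()})
for n in("side","top"):
    c=r.capture(n); cv2.imwrite(f"pics/{n}0.png",c["image"]); print(n,c["intrinsics"],c["k1"],c["R"],c["t"])
E
```

```text
pics
{'time': 0.0, 'joints': [1.204, 0.492, 1.559, 0.0, 1.092, -0.106], 'joint_velocities': [0.001, -0.001, 0.001, -0.001, -0.002, 0.0], 'tau': [0.001, -61.845, -26.158, -0.0, 0.004, -0.0], 'eef_pos': [0.161, 0.604, 0.231], 'tcp_rot': [-0.408, -3.115, 0.002], 'ft_force': [0.14, -0.327, -0.412], 'torque': [-0.01, -0.037, -0.009], 'finger_force': 0.0, 'opening': 1.0}
side [[437.67908217   0.         279.38793652]
 [  0.         437.67908217 204.71415792]
 [  0.           0.           1.        ]] -0.10969455810112515 [[ 0.7086922  -0.70550348  0.00449477]
 [-0.50445825 -0.51117164 -0.69586309]
 [ 0.49323143  0.49088532 -0.7181604 ]] [-0.31851819  0.26556564  1.07633237]
top [[462.10192124   0.         280.37380573]
 [  0.         462.10192124 212.02476803]
 [  0.           0.           1.        ]] 0.026723449259133916 [[ 1.88117587e-02 -9.99822907e-01  5.22461183e-04]
 [-9.94752779e-01 -1.87689178e-02 -1.00571552e-01]
 [ 1.00563547e-01  1.37220805e-03 -9.94929691e-01]] [-0.01429161  0.45898257  1.40490338]
```

View pics/top0.png

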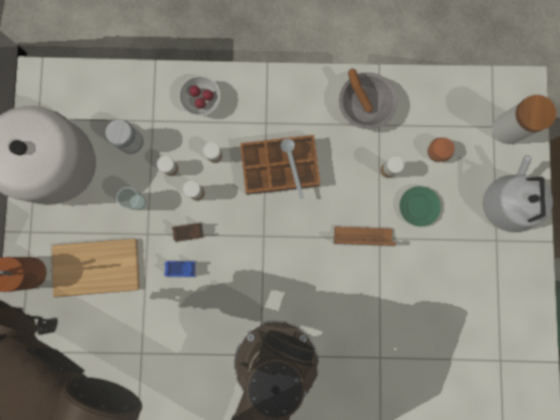

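View pics/side0.png

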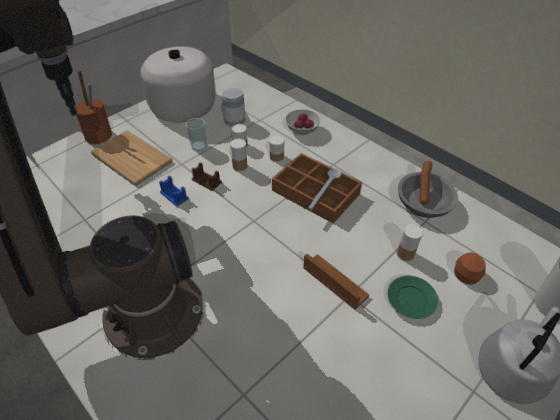

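The top view shows white-capped jars at (167,164), (193,190), (212,152) and (395,167). The spoon is on the crate, with its bowl at (288,146) and handle end at (300,195). The dark rest is at (188,232) and the blue look-alike at (180,268). The strip is at (363,236), the tumbler at (131,198) and the saucer at (420,206). The side view agrees: jars at (239,133), (238,153), (277,147) and (410,241).

Things that could be mistaken:
- **Rest:** dark (188,232) or blue (180,268); I choose the dark one.
- **Jars:** the four white caps, against the grey canister (122,135), the brown pot (441,149) and the tumbler (131,198).
- **Strip:** (363,236), against the cutting board (95,268).
- **Spoon:** the steel one on the crate, against the wooden spoon or pestle at (360,90).

```bash
cat > h.py <<'E'
import cv2,numpy as np
from rig import r
def ray(c,px):
    K=c["intrinsics"]; p=np.atleast_2d(np.array(px,float)); k=c["k1"]
    d=(p-[K[0,2],K[1,2]])/[K[0,0],K[1,1]]; u=d.copy()
    for _ in range(20): u=d/(1+k*(u**2).sum(1,keepdims=True))
    D=np.c_[u,np.ones(len(u))]@c["R"]; return -c["R"].T@c["t"],D
def plane(c,px,z):
    o,D=ray(c,px); return o+D*((z-o[2])/D[:,2])[:,None]
def proj(c,X):
    X=np.atleast_2d(X)@c["R"].T+c["t"]; u=X[:,:2]/X[:,2:]; u=u*(1+c["k1"]*(u**2).sum(1,keepdims=True))
    K=c["intrinsics"]; return u*[K[0,0],K[1,1]]+[K[0,2],K[1,2]]
def tri(ca,pa,cb,pb):
    oa,da=ray(ca,pa); ob,db=ray(cb,pb); da=da[0]/np.linalg.norm(da[0]); db=db[0]/np.linalg.norm(db[0])
    s=np.linalg.lstsq(np.c_[da,-db],ob-oa,rcond=None)[0]; A=oa+s[0]*da;B=ob+s[1]*db
    return (A+B)/2,np.linalg.norm(A-B)
def blobs(m,mn=20):
    n,l,st,ce=cv2.connectedComponentsWithStats(m.astype(np.uint8)); return [(st[i].tolist(),ce[i].round(1).tolist(),l==i) for i in range(1,n) if st[i][4]>=mn]
E
python3 - <<'E'
from h import *
t=r.capture("top");s=r.capture("side")
a=cv2.resize(t["image"][120:290,110:450],None,fx=2.35,fy=2.35,interpolation=cv2.INTER_CUBIC)[:, :800]
cv2.imwrite("pics/top1.png",a)
b=cv2.resize(s["image"][110:310,160:450],None,fx=2.7,fy=2.7,interpolation=cv2.INTER_CUBIC)
cv2.imwrite("pics/side1.png",b)
for n,c in(("top",t),("side",s)):
    h=cv2.cvtColor(c["image"],cv2.COLOR_BGR2HSV); 
    for p in ([(193,190),(280,165),(188,232),(363,236),(120,240)] if n=="top" else [(277,142),(239,146),(300,190),(206,175),(335,280),(250,220)]): print(n,p,h[p[1],p[0]])
E
```

```text
top (193, 190) [ 30  11 187]
top (280, 165) [ 13 113  86]
top (188, 232) [12 74 76]
top (363, 236) [ 13 115 118]
top (120, 240) [ 17  89 160]
side (277, 142) [ 30   6 181]
side (239, 146) [ 30   4 180]
side (300, 190) [ 11 133  65]
side (206, 175) [  8 105  46]
side (335, 280) [ 13 139  92]
side (250, 220) [ 30   9 166]
```

View pics/top1.png

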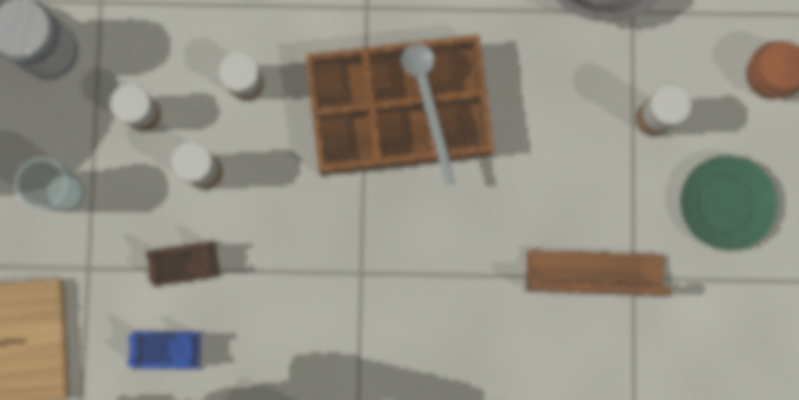

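View pics/side1.png

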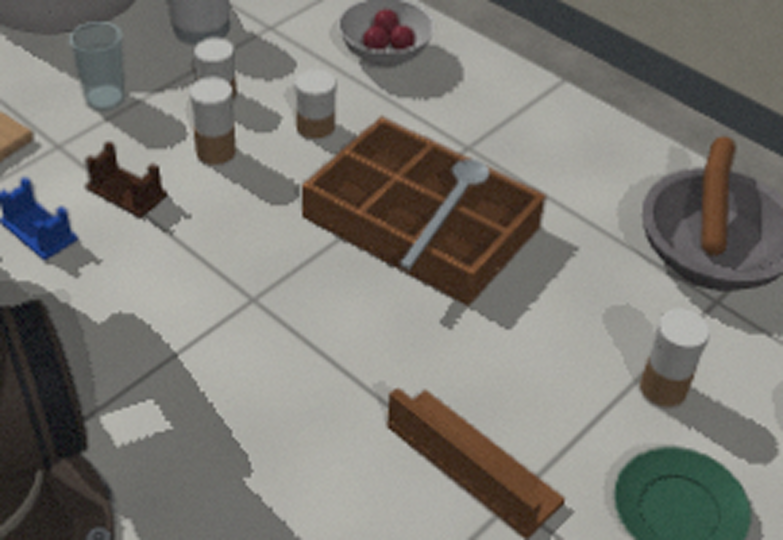

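```bash
cat > look.py <<'E'
from h import *
def jars(t,s,show=True):
    out=[];C={}
    for n,c in(("top",t),("side",s)):
        h=cv2.cvtColor(c["image"],cv2.COLOR_BGR2HSV).astype(int); C[n]=h
    return C
E
python3 - <<'E'
from h import *
t=r.capture("top");s=r.capture("side")
np.set_printoptions(precision=4,suppress=True)
print("cams",-t["R"].T@t["t"],-s["R"].T@s["t"])
H=cv2.cvtColor(t["image"],cv2.COLOR_BGR2HSV).astype(int);S=cv2.cvtColor(s["image"],cv2.COLOR_BGR2HSV).astype(int)
# caps: print local grey stats
for n,h,ps in(("top",H,[(167,164),(193,190),(212,152),(395,167)]),("side",S,[(239,130),(238,146),(277,141),(411,235)])):
    for x,y in ps: print(n,x,y,h[y-10:y+11:2,x,2],h[y,x-12:x+13:2,2])
m=(H[...,1]>75)&(H[...,0]>5)&(H[...,0]<20)
for st,ce,l in blobs(m,60):
    c,_=cv2.findContours(l.astype(np.uint8),0,2); hull=cv2.convexHull(c[0]); ap=cv2.approxPolyDP(hull,4,True)[:,0]
    print("teak top",st,ce,ap.tolist())
m=(S[...,1]>75)&(S[...,0]>3)&(S[...,0]<20)
for st,ce,l in blobs(m,60):
    c,_=cv2.findContours(l.astype(np.uint8),0,2); hull=cv2.convexHull(c[0]); ap=cv2.approxPolyDP(hull,3,True)[:,0]
    print("teak side",st,ce,ap.tolist())
# strip zoom both
a=cv2.resize(t["image"][215:260,325:415],None,fx=8,fy=8,interpolation=cv2.INTER_CUBIC)[:300,:]
b=cv2.resize(s["image"][245:315,295:385],None,fx=8,fy=8,interpolation=cv2.INTER_CUBIC)
d=cv2.resize(s["image"][155:195,185:275],None,fx=8,fy=8,interpolation=cv2.INTER_CUBIC)[:250,:]
cv2.imwrite("pics/z.png",cv2.resize(np.vstack([a,b,d]),None,fx=.54,fy=.54))
E
```

```text
cams [ 0.3156 -0.0076  1.4439] [-0.1712 -0.6173  0.9592]
top 167 164 [170 178 185 187 186 186 187 186 175 123 115] [113 164 187 188 188 186 186 186 183 146 104 109 124]
top 193 190 [173 184 186 187 186 186 187 186 158 117 154] [162 177 187 188 188 188 186 187 184 149 105  98 119]
top 212 152 [179 185 186 186 187 187 188 182 146 103 134] [160 164 183 187 187 187 187 187 185 168 113 117 124]
top 395 167 [182 186 187 185 185 186 186 179 128 122 140] [127 144 160 183 186 187 186 186 185 182 155 128 128]
side 239 130 [ 93  74 155 178 179 181 151 101  99 142 179] [108 108 107 167 179 181 181 180 179 134 109 109 108]
side 238 146 [ 96 140 185 182 180 182 131 103 104 102 101] [171 168 140 167 181 184 182 181 178 116  81 109 111]
side 277 141 [142 171 174 183 182 182 182 118 102 103 102] [171 170 156 181 183 181 182 182 180 167 170 173 171]
side 411 235 [182 183 184 182 179 180 167  99  96  99 102] [152 151 113 107 167 181 180 181 181 180 183 159 169]
teak top [348, 69, 25, 43, 401] [359.3, 90.6] [[351, 69], [370, 111], [351, 86]]
teak top [516, 95, 41, 37, 1160] [536.0, 112.9] [[548, 98], [5
[... 1265 characters left out ...]
 [420, 161, 12, 44, 389] [424.9, 182.0] [[430, 161], [428, 201], [423, 204], [420, 175], [424, 162]]
teak side [193, 163, 28, 27, 361] [205.6, 177.8] [[199, 163], [218, 172], [220, 182], [214, 188], [193, 179], [193, 168]]
teak side [312, 173, 50, 50, 1315] [337.3, 197.4] [[342, 173], [361, 182], [359, 193], [332, 222], [312, 209], [333, 179]]
teak side [397, 245, 19, 15, 161] [405.2, 253.4] [[415, 250], [410, 259], [397, 252], [400, 245]]
teak side [455, 253, 30, 31, 757] [469.6, 268.0] [[477, 254], [484, 262], [484, 274], [474, 283], [465, 283], [455, 275], [456, 261], [466, 253]]
teak side [304, 254, 65, 55, 1377] [334.7, 280.3] [[304, 256], [318, 255], [368, 296], [353, 308], [304, 268]]
```

View pics/z.png

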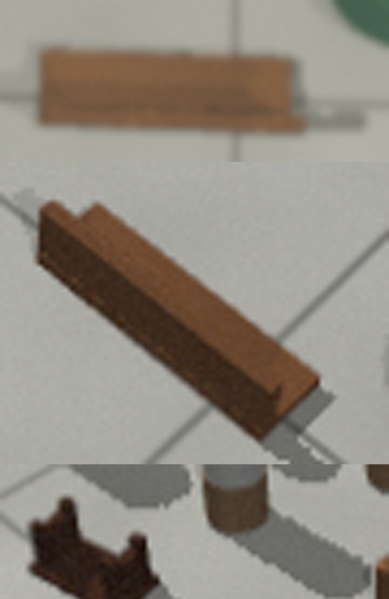

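The zoom shows the strip's fin on the robot side and its toe facing the crate, so it is already turned the right way and only needs moving. The dark rest at side (206,177) has two posts along its long axis.

Run:
```python
from h import *
t=r.capture("top");s=r.capture("side")
np.set_printoptions(precision=4,suppress=True)
H=cv2.cvtColor(t["image"],cv2.COLOR_BGR2HSV).astype(int);S=cv2.cvtColor(s["image"],cv2.COLOR_BGR2HSV).astype(int)
def cap(h,x,y,w=14,th=176):
    m=np.zeros(h.shape[:2],bool); m[y-w:y+w,x-w:x+w]=((h[...,2]>th)&(h[...,1]<25))[y-w:y+w,x-w:x+w]
    b=max(blobs(m,5),key=lambda b:b[0][4]); return b
for (a,b) in zip([(167,164),(193,190),(212,152),(395,167)],[(239,130),(238,146),(277,141),(411,235)]):
    A=cap(H,*a);
    for z in(.1,.075):
        P=plane(t,[A[1]],z)[0]; print("cap",A[0],A[1],z,P[:2],"proj side top",proj(s,P)[0],"bottom",proj(s,[P[0],P[1],0])[0])
m=((H[...,1]>75)&(H[...,0]>5)&(H[...,0]<20)).astype(np.uint8)
c=m[120:210,225:330]; c=cv2.morphologyEx(np.pad(c,9),cv2.MORPH_CLOSE,np.ones((15,15)))[9:-9,9:-9]
ys,xs=np.nonzero(c)
def fit(pts,z):
    P=plane(t,pts,z)[:,:2]; return P
cols=[x for x in range(248-225,308-225) ]
back=fit([(x+225,np.nonzero(c[:,x])[0][0]+120-.5) for x in cols],.051)
front=fit([(x+225,np.nonzero(c[:,x])[0][-1]+120+.5) for x in range(250-225,290-225)],0.)
rows=range(148-120,182-120)
left=fit([(np.nonzero(c[y])[0][0]+225-.5,y+120) for y in rows],.051)
right=fit([(np.nonzero(c[y])[0][-1]+225+.5,y+120) for y in rows],.051)
L={}
for n,P in(("back",back),("front",front),("left",left),("right",right)):
    v=cv2.fitLine(P.astype(np.float32),cv2.DIST_HUBER,0,1e-4,1e-4).ravel(); 
    d=v[:2]; d=d*np.sign(d[1] if n in("back","front") else d[0]); yaw=np.arctan2(-d[0],d[1]) if n in("back","front") else np.arctan2(d[1],d[0])
    L[n]=(yaw,v[2:]); print(n,"yaw",yaw,v[2:])
# spoon: grey on crate
g=np.zeros(m.shape,bool); W=slice(130,205),slice(270,312)
g[W]=((H[...,1]<60)&(H[...,2]>100))[W]&(cv2.dilate(np.pad(c,0),np.ones((3,3)))[10:85,45:87]>0)
for st,ce,l in blobs(g,15): print("spoon",st,ce)
b=max(blobs(g,15),key=lambda b:b[0][4]); yy,xx=np.nonzero(b[2])
for y in sorted(set(yy)): print(y,xx[yy==y].min(),xx[yy==y].max(),end=" | ")
```

```text
cap [158, 156, 14, 15, 165] [164.6, 163.3] 0.1 [0.5893 0.3383] proj side top [237.9395 122.9773] bottom [239.674  146.4599]
cap [158, 156, 14, 15, 165] [164.6, 163.3] 0.075 [0.5944 0.3447] proj side top [238.2748 127.6278] bottom [239.5608 145.0194]
cap [183, 180, 16, 16, 191] [190.4, 188.1] 0.1 [0.517  0.2596] proj side top [236.9753 142.5851] bottom [238.869  166.3973]
cap [183, 180, 16, 16, 191] [190.4, 188.1] 0.075 [0.5207 0.2646] proj side top [237.3311 147.5589] bottom [238.736  165.1889]
cap [203, 142, 15, 15, 178] [210.6, 149.3] 0.1 [0.6341 0.2043] proj side top [275.4462 134.4204] bottom [275.4983 158.1261]
cap [203, 142, 15, 15, 178] [210.6, 149.3] 0.075 [0.64   0.2082] proj side top [275.9031 139.2635] bottom [275.9263 156.8171]
cap [388, 156, 15, 16, 189] [395.1, 163.4] 0.1 [ 0.6019 -0.3413] proj side top [412.7672 230.2317] bottom [404.6867 253.7106]
cap [388, 156, 15, 16, 189] [395.1, 163.4] 0.075 [ 0.6072 -0.3475] proj side top [413.7101 236.5558] bottom [407.6017 253.8799]
back yaw 0.1297291 [0.6829 0.0096]
front yaw 0.12992293 [0.5289 0.0255]
left yaw 0.16312556 [0.6003 0.114 ]
right yaw 0.14225633 [ 0.61   -0.1155]
spoon [281, 138, 21, 52, 361] [290.8, 158.8]
138 285 287 | 139 284 290 | 140 282 292 | 141 282 293 | 142 282 294 | 143 281 294 | 144 281 294 | 145 281 294 | 146 281 294 | 147 281 294 | 148 281 294 | 149 282 293 | 150 282 292 | 151 284 292 | 152 286 291 | 153 287 291 | 154 287 292 | 155 288 292 | 156 288 292 | 157 288 292 | 158 288 293 | 159 289 293 | 160 289 293 | 161 289 294 | 162 290 294 | 163 290 294 | 164 290 294 | 165 290 294 | 166 290 295 | 167 291 295 | 168 291 296 | 169 291 296 | 170 292 296 | 171 292 296 | 172 292 297 | 173 292 297 | 174 293 297 | 175 293 297 | 176 293 298 | 177 294 298 | 178 294 298 | 179 294 298 | 180 295 298 | 181 295 299 | 182 295 299 | 183 295 300 | 184 296 300 | 185 296 300 | 186 296 300 | 187 296 301 | 188 295 296 | 189 289 294 |
```

Run:
```python
from h import *
t=r.capture("top");s=r.capture("side")
np.set_printoptions(precision=4,suppress=True)
H=cv2.cvtColor(t["image"],cv2.COLOR_BGR2HSV).astype(int);S=cv2.cvtColor(s["image"],cv2.COLOR_BGR2HSV).astype(int)
# rest
w=slice(215,250),slice(165,215)
m=np.zeros(H.shape[:2],bool); m[w]=((H[...,2]<92)&(H[...,1]>48))[w]
b=max(blobs(m,20),key=lambda b:b[0][4]); c,_=cv2.findContours(b[2].astype(np.uint8),0,2)
rc=cv2.minAreaRect(c[0]); print("rest",b[0],rc,cv2.boxPoints(rc).tolist())
bp=cv2.boxPoints(rc); P=plane(t,bp,.008)[:,:2]; print(P, [np.linalg.norm(P[i]-P[i-1]) for i in range(4)])
# spoon
rows=np.array([155,160,165,170,175,180,185]); cols=np.array([290,291,292,294,295,296.3,298])
P=plane(t,np.c_[cols,rows],.058)[:,:2]; v=cv2.fitLine(P.astype(np.float32),cv2.DIST_L2,0,1e-4,1e-4).ravel(); d=v[:2]*np.sign(v[0])
bowl=plane(t,[(287.7,144.7)],.058)[0,:2]; end=plane(t,[(301,198)],.058)[0,:2]
print("spoon dir",d,np.arctan2(d[1],d[0]),"bowl",bowl,"end",end,np.linalg.norm(bowl-end),"bowl off line",(bowl-v[2:])@[-d[1],d[0]])
O=bowl-.078*d; O=O+((v[2:]-O)@[-d[1],d[0]])*np.array([-d[1],d[0]]); print("spoon origin",O)
C=np.array([.6059,.0]);yw=.135;ex=np.array([np.cos(yw),np.sin(yw)]);ey=np.array([-ex[1],ex[0]])
for u in(-90,-80,-60,-40,-20,0,7,20,40,60,78): q=O+d*u/1000-C; print(u,q@ex*1000,q@ey*1000)
# strip
L=plane(t,[(335,226.5),(391.5,228.5)],.012)[:,:2]; F=plane(t,[(335,242.5),(394,244.5)],.055)[:,:2]
print("strip toe",L,"fin",F)
# overlays
V=[c["image"].copy() for c in(t,s)]
V=[cv2.resize(v,None,fx=4,fy=4,interpolation=cv2.INTER_CUBIC) for v in V]
def poly(pts,col):
    for c,v in zip((t,s),V): cv2.polylines(v,[np.int32(np.round(proj(c,pts)*4+1.5))],True,col,1)
def fr(C,yw,x,y,z): return np.array([C[0]+np.cos(yw)*x-np.sin(yw)*y,C[1]+np.sin(yw)*x+np.cos(yw)*y,z])
for z in(.051,): poly([fr(C,yw,a,b_,z) for a,b_ in((-.078,-.115),(.078,-.115),(.078,.115),(-.078,.115))],(0,255,0))
for cx in(-.037,.037):
    for cy in(-.074,0,.074): poly([fr(C,yw,cx+a,cy+b_,.051) for a,b_ in((-.033,-.033),(.033,-.033),(.033,.033),(-.033,.033))],(255,255,0))
a=V[0][4*130:4*205,4*235:4*325]; b=V[1][4*150:4*225,4*268:4*365]
k=cv2.resize(t["image"][216:250,165:210],None,fx=8,fy=8,interpolation=cv2.INTER_CUBIC); k2=cv2.resize(s["image"][156:194,185:230],None,fx=8,fy=8,interpolation=cv2.INTER_CUBIC)
o=np.zeros((604,800,3),np.uint8); o[:a.shape[0],:a.shape[1]]=a; o[:b.shape[0],370:370+b.shape[1]]=b; o[300:300+k.shape[0],:k.shape[1]]=k; o[300:604,370:370+k2.shape[1]]=k2
cv2.imwrite("pics/ov.png",o[:600])
```

```text
rest [174, 224, 29, 17, 352] ((187.69998168945312, 231.89999389648438), (13.293608665466309, 27.152902603149414), 81.8698959350586) [[173.31997680664062, 227.239990234375], [200.19998168945312, 223.39999389648438], [202.07998657226562, 236.55999755859375], [175.19998168945312, 240.39999389648438]]
[[0.4069 0.3261]
 [0.4204 0.2432]
 [0.3796 0.2359]
 [0.3662 0.3186]] [np.float64(0.04141381206045613), np.float64(0.08402182042424967), np.float64(0.0414713776537596), np.float64(0.08378121753970146)]
spoon dir [0.9624 0.2718] 0.27521545 bowl [ 0.6629 -0.0242] end [ 0.4994 -0.0672] 0.16908273354503894 bowl off line -0.0021833452342956937
spoon origin [ 0.5873 -0.0433]
-90 -113.3831054942679 -52.97175690941275
-80 -103.48124422421267 -51.574194004580875
-60 -83.67752143340826 -48.77906634921959
-40 -63.8738057747001 -45.98393584538478
-20 -44.07008654994381 -43.18880676578673
0 -24.26636732518752 -40.39367768618868
7 -17.335065399418358 -39.415382441113884
20 -4.462648100431227 -37.598548606590626
40 15.341071124325065 -34.80341952699258
60 35.14478678303323 -32.00828902315777
78 52.96814022280389 -29.492674719012744
strip toe [[ 0.4183 -0.176 ]
 [ 0.4155 -0.3509]] fin [[ 0.3672 -0.1713]
 [ 0.3646 -0.3478]]
```

View pics/ov.png

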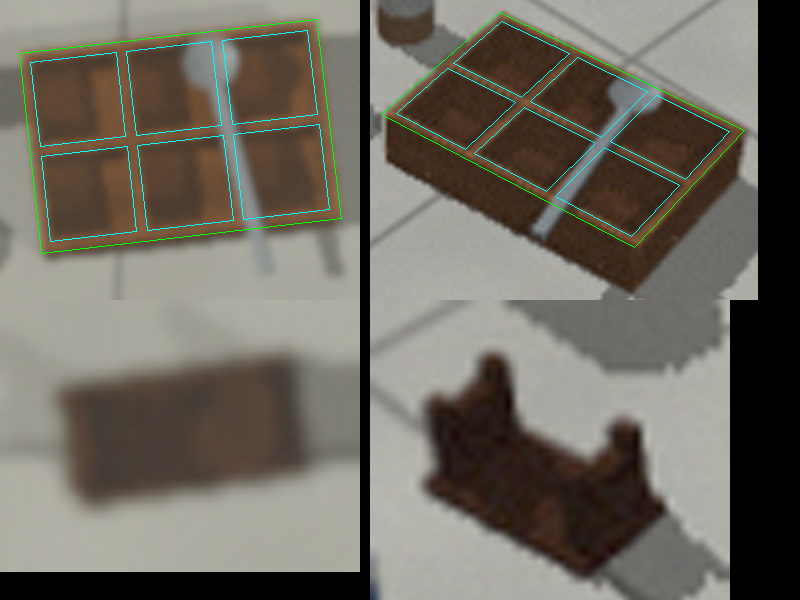

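The overlay fits the crate in both views (centre 0.606, 0.000; yaw 0.135). The rest's base corners in the side view are at about (191.9,179.1), (212.3,190.6) and (221.9,181.6).

Run:
```python
from h import *
t=r.capture("top");s=r.capture("side")
np.set_printoptions(precision=4,suppress=True)
B=plane(s,[(191.9,179.1),(212.3,190.6),(221.9,181.6)],.002)[:,:2]; print("base",B,np.linalg.norm(B[0]-B[1]),np.linalg.norm(B[2]-B[1]),"centre",(B[0]+B[2])/2, "yaw long",(B[0]-B[1]))
T=plane(s,[(200.25,163.7),(193.4,168.6),(216.9,172.1)],.048)[:,:2]; print("lips",T)
l=plane(t,[(174,234.3)],.048)[0,:2]; rr=plane(t,[(202.5,230)],.004)[0,:2]; print("top: left mid",l,"right mid",rr, np.linalg.norm(l-rr),"centre",l+(rr-l)*40/85)
print(plane(t,[(172.5,227.2),(202,222.9),(203.1,237),(175.6,241.4)],.008)[:,:2])
q=r.get_state(); from scipy.spatial.transform import Rotation as R
print(R.from_rotvec(q["tcp_rot"]).as_matrix())
```

```text
base [[0.366  0.318 ]
 [0.3795 0.2292]
 [0.4277 0.2401]] 0.08981634732670175 0.049382588037258014 centre [0.3968 0.279 ] yaw long [-0.0135  0.0888]
lips [[0.4033 0.313 ]
 [0.3732 0.3094]
 [0.4157 0.2437]]
top: left mid [0.3831 0.3139] right mid [0.4002 0.236 ] 0.07975447053990384 centre [0.3911 0.2772]
[[0.407  0.3287]
 [0.4221 0.2377]
 [0.3783 0.2327]
 [0.3631 0.3172]]
[[-0.9662  0.2578  0.0001]
 [ 0.2578  0.9662  0.0001]
 [-0.      0.0001 -1.    ]]
```

```bash
cat > go.py <<'E'
import sys,numpy as np
from rig import r
from scipy.spatial.transform import Rotation as R
# usage: go.py x y z [theta_deg of tool x in world]: roll first, then shift in the turned axes
q=r.get_state(); M=R.from_rotvec(q["tcp_rot"]).as_matrix(); p=np.array(q["eef_pos"])
th=np.degrees(np.arctan2(M[1,0],M[0,0])); a=list(map(float,sys.argv[1:])); T=a[3] if len(a)>3 else th
roll=-((T-th+180)%360-180); c,s=np.cos(np.radians(T)),np.sin(np.radians(T)); D=np.array(a[:3])-p
d=np.array([D[0]*c+D[1]*s,D[0]*s-D[1]*c,-D[2]]); n=int(np.ceil(np.linalg.norm(d)/.05)) or 1; m=int(np.ceil(abs(roll)/10)) or 1
print("p",p.round(4),"th",round(th,1),"j6",round(q["joints"][5],2),"t",round(q["time"],1),"F",np.round(q["ft_force"],1),"open",round(q["opening"],3),"grip",round(q["finger_force"],1))
print(f"roll {roll:.1f} = {m} x {roll/m:.2f}; shift {d.round(4)} = {n} x {(d/n).round(4)}")
E
python3 -m crank '[[1,-0.049,-0.02,0,0],[1,-0.049,-0.02,0,0],[1,-0.049,-0.02,0,0],[1,-0.049,-0.02,0,0],[1,-0.049,-0.02,0,0],[1,-0.049,-0.02,0,0],[1,-0.049,-0.02,0,0],[1,-0.049,-0.02,0,0]]' 40
python3 -m crank '[[1,-0.015,-0.049,0,0],[1,-0.015,-0.049,0,0],[1,-0.015,-0.049,0,0],[1,-0.015,-0.049,0,0],[1,-0.015,-0.049,0,0],[1,-0.015,-0.049,0,0],[1,-0.015,-0.049,0,0],[0.4,-0.015,-0.049,0,0]]'
python3 -m crank '[[0.4,0,0,0,10],[0.4,0,0,0,10],[0.4,0,0,0,10],[0.4,0,0,0,10],[0.4,0,0,0,10],[0.4,0,0,0,10],[0.4,0,0,0,10],[0.4,0,0,0,10]]'
python3 -m crank '[[0.4,0,0,0,10],[0.4,0,0,0,10],[0.4,0,0,0,10],[0.4,0,0,0,10],[0.4,0,0,0,10],[0.4,0,0,0,10],[0.4,0,0,0,9]]'
python3 go.py .515 -.0635 .10 15.8
```

```text
time: 1.6
eef_pos: [0.5, 0.347, 0.2315]
tcp_rot: [0.409, 3.115, 0.0]
ft_force: [-0.1, 0.9, -0.4]
opening: 1.002
finger_force: 0.0
time: 2.6
eef_pos: [0.5134, -0.0631, 0.2315]
tcp_rot: [0.408, 3.114, 0.0]
ft_force: [-0.2, -0.1, 0.6]
opening: 0.818
finger_force: 0.0
time: 3.6
eef_pos: [0.5135, -0.0615, 0.2314]
tcp_rot: [2.321, 2.117, 0.0]
ft_force: [0.2, 0.1, 0.1]
opening: 0.398
finger_force: 0.0
time: 4.47
eef_pos: [0.5135, -0.0615, 0.2314]
tcp_rot: [3.112, 0.43, 0.0]
ft_force: [0.1, -0.1, -0.0]
opening: 0.404
finger_force: 0.0
p [ 0.5135 -0.0615  0.2314] th 15.7 j6 1.05 t 4.5 F [ 0.1 -0.1 -0. ] open 0.404 grip 0.0
roll -0.1 = 1 x -0.05; shift [0.0009 0.0024 0.1314] = 3 x [0.0003 0.0008 0.0438]
```

```bash
python3 -m crank '[[0.4,0.001,0.002,0.045,0],[0.4,0,0,0.045,0],[0.4,0,0,0.045,0],[0.4,0,0,0.040,0],[0.4,0,0,0.019,0],[0.4,0,0,0,0]]'
python3 -m crank '[[0,0,0,0,0],[0,0,0,0,0],[0,0,0,0,0],[0,0,0,0,0],[0,0,0,0,0],[0,0,0,0,0]]' 80
python3 -m crank '[[0,0,0,-0.01,0],[0,0,0,-0.02,0],[0,0,0,-0.04,0],[0,0,0,-0.04,0],[0,0,0,-0.04,0],[0,0,0,0,0]]'
python3 - <<'E'
from h import *
t=r.capture("top");s=r.capture("side")
a=t["image"][110:250,160:340];b=s["image"][100:240,230:410]
cv2.imwrite("pics/sp.png",cv2.resize(np.hstack([a,b]),None,fx=2.2,fy=2.2,interpolation=cv2.INTER_CUBIC))
E
```

```text
time: 5.22
eef_pos: [0.5145, -0.063, 0.0363]
tcp_rot: [-3.11, -0.439, 0.003]
ft_force: [0.1, 0.6, 0.1]
opening: 0.401
finger_force: 0.0
time: 5.98
eef_pos: [0.5155, -0.0632, 0.0381]
tcp_rot: [3.11, 0.439, 0.003]
ft_force: [-0.5, -0.0, 7.5]
opening: 0.117
finger_force: 78.5
time: 6.72
eef_pos: [0.5158, -0.0632, 0.1903]
tcp_rot: [3.109, 0.439, 0.008]
ft_force: [0.8, -0.1, -1.9]
opening: 0.116
finger_force: 78.1
```

View pics/sp.png

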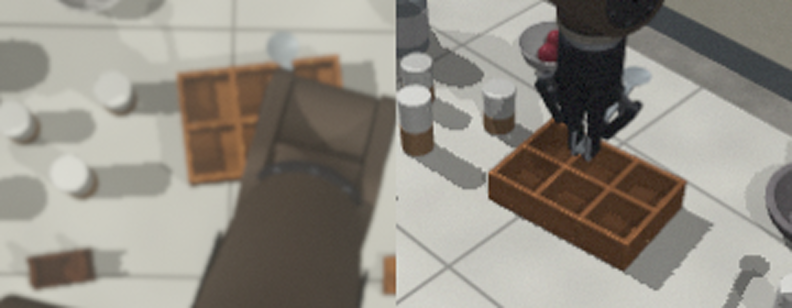

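```bash
python3 - <<'E'
from h import *
t=r.capture("top");s=r.capture("side")
P,g=tri(t,(288.6,131.8),s,(339,135)); print(P,g)
q=np.array(r.get_state()["eef_pos"]); d=P-q; print(np.hypot(d[0],d[1]),np.degrees(np.arctan2(d[1],d[0])),d[2]-.019)
E
python3 go.py .4065 .204 .15 98.8
```

```text
[ 0.66259496 -0.02478482  0.20537111] 0.0014480618168699149
0.15298199366956525 14.452319736613234 -4.675427406717822e-05
p [ 0.5145 -0.063   0.1864] th 16.1 j6 1.04 t 6.9 F [ 0.8  0.5 -1. ] open 0.116 grip 78.1
roll -82.7 = 9 x -9.19; shift [ 0.2803 -0.0658  0.0364] = 6 x [ 0.0467 -0.011   0.0061]
```

```bash
python3 -m crank '[[0,0,0,0,-9.2],[0,0,0,0,-9.2],[0,0,0,0,-9.2],[0,0,0,0,-9.2],[0,0,0,0,-9.2],[0,0,0,0,-9.2],[0,0,0,0,-9.2],[0,0,0,0,-9.2]]'
python3 -m crank '[[0,0,0,0,-9.2],[0,0.0467,-0.011,0,0],[0,0.0467,-0.011,0,0],[0,0.0467,-0.011,0,0],[0,0.0467,-0.011,0,0],[0,0.0467,-0.011,0,0],[0,0.0467,-0.011,0,0],[0,0,0,0,0]]'
python3 go.py .4065 .204 .08 99.3
```

```text
time: 7.92
eef_pos: [0.5146, -0.063, 0.1861]
tcp_rot: [-2.221, -2.219, 0.002]
ft_force: [-0.6, -0.9, -1.1]
opening: 0.115
finger_force: 78.1
time: 8.93
eef_pos: [0.4051, 0.2055, 0.1864]
tcp_rot: [-2.038, -2.389, 0.003]
ft_force: [0.4, -1.4, -1.2]
opening: 0.119
finger_force: 78.1
p [0.4051 0.2055 0.1864] th 99.1 j6 0.17 t 8.9 F [ 0.4 -1.4 -1.2] open 0.119 grip 78.1
roll -0.2 = 1 x -0.22; shift [-0.0017  0.0011  0.1064] = 3 x [-0.0006  0.0004  0.0355]
```

Lower to just above the notches, then check the alignment in the side view.

```bash
python3 -m crank '[[0,-0.0017,0.001,0.04,0],[0,0,0,0.04,0],[0,0,0,0.04,0],[0,0,0,0.012,0],[0,0,0,0,0],[0,0,0,0,0]]'
python3 go.py .4065 .204 .0265 99.3
python3 - <<'E'
from h import *
t=r.capture("top");s=r.capture("side")
a=t["image"][190:270,130:240];b=s["image"][130:210,160:270]
cv2.imwrite("pics/rs.png",cv2.resize(np.hstack([a,b]),None,fx=3.6,fy=3.6,interpolation=cv2.INTER_CUBIC))
E
```

```text
time: 9.68
eef_pos: [0.4085, 0.2021, 0.0563]
tcp_rot: [2.043, 2.386, 0.002]
ft_force: [0.1, 0.0, 0.1]
opening: 0.118
finger_force: 78.1
p [0.4085 0.2021 0.0563] th 98.8 j6 0.16 t 9.7 F [0.1 0.  0.1] open 0.118 grip 78.1
roll -0.5 = 1 x -0.45; shift [ 0.0022 -0.0016  0.0298] = 1 x [ 0.0022 -0.0016  0.0298]
```

View pics/rs.png

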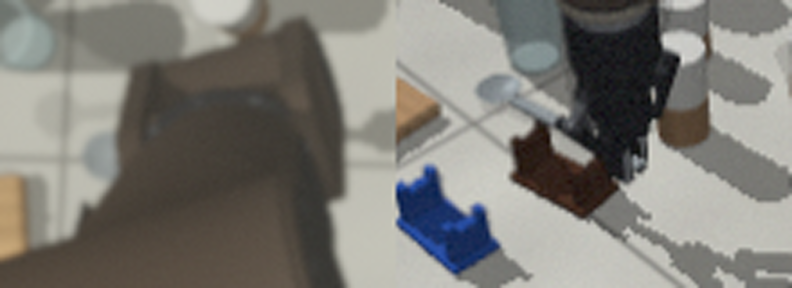

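Run:
```python
from h import *
t=r.capture("top");s=r.capture("side")
S=cv2.cvtColor(s["image"],cv2.COLOR_BGR2HSV).astype(int)
d=np.array([-.153,.988]);n=np.array([-.988,-.153]);C=np.array([.395,.278])
for nm,c,p,z in(("bowl",s,(188.1,154.4),.074),("bowl top",t,(157.5,233),.074),("handle",s,(160+(555-396)/3.6,130+120/3.6),.0735)):
    X=plane(c,[p],z)[0,:2]-C; print(nm,X+C,X@d,X@n)
X=np.array(r.get_state()["eef_pos"])[:2]-C; print("tcp",X@d,X@n)
```

```text
bowl [0.38721825 0.35036314] 0.07268538959829089 -0.0033831957163395904
bowl top [0.38477712 0.35675278] 0.07937184625264354 -0.0019489739991444596
handle [0.39699681 0.27968237] 0.001356668571227456 -0.0022302465802668723
tcp -0.076930639631404 -0.0015009868130487387
```

```bash
python3 -m crank '[[0,0.001,-0.0015,0.01,0],[0,0,0,0.01,0],[0,0,0,0.004,0],[0,0,0,0.003,0],[0,0,0,0,0]]'
python3 -m crank '[[0,0,0,0.002,0],[0,0,0,0.001,0],[0,0,0,0,0]]'
python3 go.py .4065 .204 .0265 99.3
python3 - <<'E'
from h import *
s=r.capture("side")
cv2.imwrite("pics/rs2.png",cv2.resize(s["image"][130:210,160:270],None,fx=6,fy=6,interpolation=cv2.INTER_CUBIC))
E
```

```text
time: 10.5
eef_pos: [0.4062, 0.2028, 0.0281]
tcp_rot: [-2.043, -2.386, 0.0]
ft_force: [0.2, -0.0, -1.3]
opening: 0.118
finger_force: 78.1
time: 10.88
eef_pos: [0.4065, 0.2028, 0.0258]
tcp_rot: [2.043, 2.386, 0.001]
ft_force: [-1.7, -2.8, 9.6]
opening: 0.116
finger_force: 79.4
p [0.4065 0.2028 0.0258] th 98.9 j6 0.16 t 10.9 F [-1.7 -2.8  9.6] open 0.116 grip 79.4
roll -0.4 = 1 x -0.44; shift [ 0.0012  0.0002 -0.0007] = 1 x [ 0.0012  0.0002 -0.0007]
```

View pics/rs2.png

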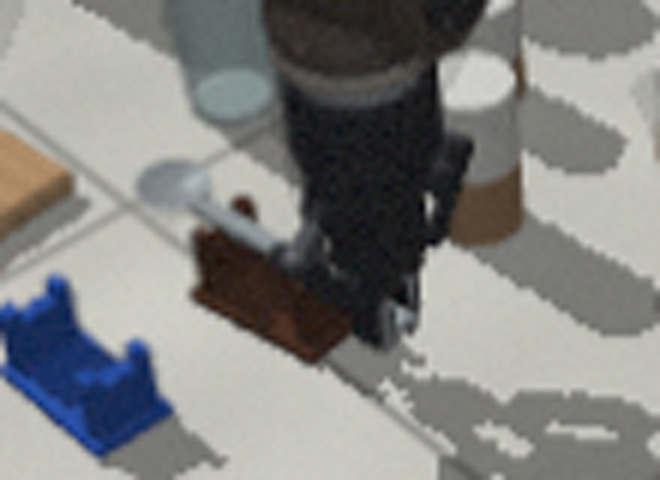

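The handle sits between the lips (left post at about (240,215) in the crop), and the contact height matches the 40 mm notch floor. I'll release it.

```bash
python3 -m crank '[[0.1,0,0,-0.0005,0],[0.35,0,0,0,0],[0.35,0,0,0,0],[0.35,0,0,0,0],[0.35,0,0,-0.02,0],[0.5,0,0,-0.04,0],[1,0,0,-0.06,0],[1,0,0,-0.05,0]]'
python3 -m crank '[[1,0,0.03,0,0],[1,0,0.055,0,0],[1,0,0.055,0,0],[1,0,0.055,0,0],[1,0,0.02,0,0]]'
python3 - <<'E'
from h import *
t=r.capture("top");s=r.capture("side")
a=t["image"][130:250,110:230];b=s["image"][110:230,160:280]
cv2.imwrite("pics/rs3.png",cv2.resize(np.hstack([a,b]),None,fx=3.3,fy=3.3,interpolation=cv2.INTER_CUBIC))
E
python3 go.py .517 .2596 .18
```

```text
time: 11.92
eef_pos: [0.4061, 0.2028, 0.1978]
tcp_rot: [2.043, 2.386, 0.001]
ft_force: [0.1, 0.2, -1.0]
opening: 0.9
finger_force: 0.0
time: 12.55
eef_pos: [0.6209, 0.236, 0.1949]
tcp_rot: [-2.044, -2.386, 0.0]
ft_force: [-1.0, 0.0, -0.2]
opening: 0.999
finger_force: 0.0
p [0.6199 0.2358 0.1947] th 98.8 j6 0.11 t 12.7 F [-0.7 -1.1  0. ] open 1.0 grip 0.0
roll -0.0 = 1 x -0.00; shift [ 0.0393 -0.0981  0.0147] = 3 x [ 0.0131 -0.0327  0.0049]
```

View pics/rs3.png

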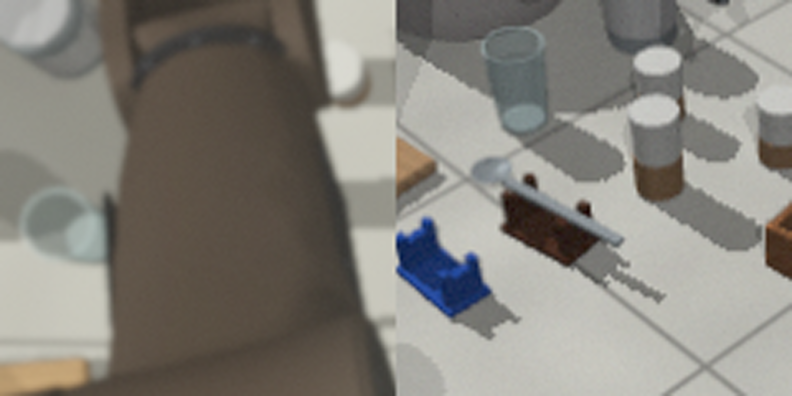

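The spoon lies in both notches: the handle runs over the two dark posts at about (530,185) and (585,215). Next come the jars. I'll turn the tool so it closes along the crate's y, and re-measure the caps.

```bash
cat > caps.py <<'E'
from h import *
t=r.capture("top");s=r.capture("side")
np.set_printoptions(precision=4,suppress=True)
for n,c in(("top",t),("side",s)):
    h=cv2.cvtColor(c["image"],cv2.COLOR_BGR2HSV).astype(int)
    m=((h[...,2]>(176 if n=="top" else 173))&(h[...,1]<12)); m[:,:110]=0; m[:120 if n=="side" else 100]=0; m[310:]=0;m[:,470:]=0
    m=cv2.morphologyEx(m.astype(np.uint8),cv2.MORPH_OPEN,np.ones((4,4)))
    for st,ce,l in blobs(m,60):
        if st[2]<26 and st[3]<26: print(n,st,ce,"tall",plane(c,[ce],.1 if n=="top" else .095)[0,:2],"short",plane(c,[ce],.075 if n=="top" else .07)[0,:2])
E
python3 -m crank '[[1,0,0,0,10],[1,0,0,0,10],[1,0,0,0,10],[1,0,0,0,10],[1,0,0,0,10],[1,0,0,0,10],[1,0,0,0,10],[1,0,0,0,10]]' 40
python3 -m crank '[[1,0,0,0,10],[1,0,0,0,1.2],[1,0,0,0,0]]'
python3 caps.py; python3 go.py .517 .2596 .18 7.7
```

```text
time: 13.65
eef_pos: [0.6175, 0.2359, 0.1958]
tcp_rot: [3.101, 0.506, -0.001]
ft_force: [-0.9, 0.1, -0.1]
opening: 1.0
finger_force: 0.0
time: 14.02
eef_pos: [0.6182, 0.2359, 0.1959]
tcp_rot: [-3.134, -0.215, 0.0]
ft_force: [-0.1, 0.6, -0.5]
opening: 1.005
finger_force: 0.0
top [116, 129, 14, 15, 139] [122.8, 136.7] tall [0.6667 0.4648] short [0.6732 0.4736]
top [211, 146, 9, 12, 91] [214.9, 151.5] tall [0.6277 0.1914] short [0.6335 0.1951]
top [388, 158, 16, 15, 196] [395.9, 165.2] tall [ 0.5965 -0.3437] short [ 0.6018 -0.3499]
side [234, 126, 13, 7, 80] [239.9, 129.0] tall [0.5759 0.3133] short [0.5975 0.3402]
side [270, 133, 15, 12, 145] [276.9, 138.9] tall [0.6253 0.1887] short [0.6484 0.212 ]
side [232, 140, 14, 9, 102] [238.6, 144.0] tall [0.5199 0.2555] short [0.5399 0.2808]
side [317, 149, 14, 10, 78] [324.3, 152.9] tall [0.6807 0.0344] short [0.7053 0.0533]
side [341, 162, 17, 10, 124] [348.9, 166.2] tall [ 0.6861 -0.0593] short [ 0.7109 -0.0432]
side [191, 191, 18, 14, 134] [199.3, 197.3] tall [0.283  0.1516] short [0.2961 0.1738]
side [211, 195, 11, 15, 128] [216.3, 202.0]
[... 774 characters left out ...]
263, 10, 16, 110] [244.1, 270.5] tall [ 0.2065 -0.1231] short [ 0.2174 -0.1089]
side [206, 264, 17, 21, 209] [213.8, 274.2] tall [ 0.1474 -0.0804] short [ 0.1566 -0.0649]
side [353, 267, 14, 12, 75] [359.6, 272.6] tall [ 0.3993 -0.3234] short [ 0.4158 -0.3148]
side [256, 270, 14, 18, 150] [262.5, 278.4] tall [ 0.2223 -0.1708] short [ 0.2337 -0.1579]
side [293, 287, 8, 11, 66] [296.5, 292.1] tall [ 0.252  -0.2539] short [ 0.2642 -0.2434]
side [455, 301, 11, 10, 82] [459.4, 305.9] tall [ 0.4884 -0.547 ] short [ 0.5075 -0.5449]
p [0.6185 0.2359 0.1959] th 7.8 j6 1.7 t 14.1 F [-0.7 -0.6  0.2] open 0.999 grip 0.0
roll 0.1 = 1 x 0.10; shift [-0.0974 -0.0371  0.0159] = 3 x [-0.0325 -0.0124  0.0053]
```

```bash
python3 -m crank '[[1,-0.0325,-0.0115,0,0],[1,-0.0325,-0.0115,0,0],[1,-0.0325,-0.0115,0,0],[1,0,0,0.04,0],[1,0,0,0.04,0],[1,0,0,0.03,0],[1,0,0,0.016,0],[1,0,0,0,0]]' 40
python3 -m crank '[[0.4,0,0,0,0],[0.4,0,0,0,0],[0.4,0,0,0,0],[0.4,0,0,0,0],[0.4,0,0,0,0]]' 40
python3 go.py .518 .258 .068 7.7
```

```text
time: 15.12
eef_pos: [0.5173, 0.2571, 0.0693]
tcp_rot: [3.134, 0.211, -0.002]
ft_force: [-0.6, 0.8, 0.0]
opening: 1.002
finger_force: 0.0
time: 15.75
eef_pos: [0.5181, 0.2574, 0.0711]
tcp_rot: [-3.134, -0.21, -0.004]
ft_force: [0.2, -0.1, 6.0]
opening: 0.572
finger_force: 40.5
p [0.5181 0.2574 0.0711] th 7.7 j6 1.78 t 15.8 F [ 0.2 -0.1  6. ] open 0.572 grip 40.5
roll -0.0 = 1 x -0.03; shift [ 0.     -0.0006  0.0031] = 1 x [ 0.     -0.0006  0.0031]
```

```bash
python3 -m crank '[[0.4,0,0,-0.03,0],[0.4,0,0,-0.05,0],[0.4,0,0,-0.05,0],[0.4,0,0,0,0]]'
python3 go.py .6327 .0783 .2 7.7
```

```text
time: 16.25
eef_pos: [0.5187, 0.2576, 0.204]
tcp_rot: [-3.132, -0.21, -0.011]
ft_force: [-0.0, -0.2, -1.2]
opening: 0.572
finger_force: 42.0
p [0.5187 0.2576 0.204 ] th 7.7 j6 1.78 t 16.2 F [-0.  -0.2 -1.2] open 0.572 grip 42.0
roll -0.0 = 1 x -0.03; shift [0.089 0.193 0.004] = 5 x [0.0178 0.0386 0.0008]
```

```bash
python3 -m crank '[[0.4,0.0178,0.0386,0,0],[0.4,0.0178,0.0386,0,0],[0.4,0.0178,0.0386,0,0],[0.4,0.0178,0.0386,0,0],[0.4,0.0178,0.0386,0,0],[0.4,0,0,0,0],[0.4,0,0,0,0]]'
python3 go.py .6327 .0783 .135 7.7; python3 caps.py | grep -E "top|side \[(2[5-9]|3[0-4]).*, 1[0-9][0-9], 1[0-9], [0-9]*, [0-9]*\]"
```

```text
time: 17.12
eef_pos: [0.6308, 0.0779, 0.199]
tcp_rot: [-3.134, -0.209, 0.002]
ft_force: [-0.3, 0.2, -1.3]
opening: 0.573
finger_force: 42.1
p [0.6308 0.0779 0.199 ] th 7.6 j6 1.46 t 17.1 F [-0.3  0.2 -1.3] open 0.573 grip 42.1
roll -0.1 = 1 x -0.06; shift [ 0.002  -0.0001  0.064 ] = 2 x [ 0.001  -0.0001  0.032 ]
top [204, 146, 7, 12, 69] [207.0, 151.7] tall [0.6267 0.2147] short [0.6324 0.2188]
top [159, 157, 15, 15, 190] [165.9, 164.4] tall [0.5861 0.3343] short [0.5911 0.3407]
side [330, 122, 18, 11, 104] [337.8, 127.4] tall [0.8152 0.0913] short [0.8437 0.1118]
side [269, 136, 16, 9, 117] [276.8, 140.2] tall [0.6203 0.184 ] short [0.6432 0.2072]
side [341, 145, 12, 8, 63] [346.5, 148.4] tall [0.7482 0.    ] short [0.7748 0.0179]
side [341, 158, 12, 11, 89] [346.9, 163.9] tall [ 0.6901 -0.0483] short [ 0.715  -0.0319]
side [252, 163, 16, 8, 77] [258.8, 166.8] tall [0.4902 0.1292] short [0.5094 0.1508]
```

Down into the back-left cell.

```bash
python3 -m crank '[[0.4,0.002,0,0.04,0],[0.4,0,0,0.04,0],[0.4,0,0,0.02,0],[0.4,0,0,0.013,0],[0.4,0,0,0,0]]'
python3 -m crank '[[0.4,0,0,0.005,0],[0.4,0,0,0.003,0],[0.4,0,0,0,0]]'
python3 go.py .6327 .0783 .079 7.7
```

```text
time: 17.85
eef_pos: [0.633, 0.0785, 0.0864]
tcp_rot: [-3.134, -0.211, 0.001]
ft_force: [0.1, -0.1, -0.8]
opening: 0.57
finger_force: 42.1
time: 18.23
eef_pos: [0.6336, 0.078, 0.0792]
tcp_rot: [-3.134, -0.21, -0.001]
ft_force: [0.9, -0.3, -0.3]
opening: 0.57
finger_force: 42.2
p [0.6336 0.078  0.0792] th 7.7 j6 1.46 t 18.2 F [ 0.9 -0.3 -0.3] open 0.57 grip 42.2
roll -0.0 = 1 x -0.05; shift [-0.0008 -0.0004  0.0002] = 1 x [-0.0008 -0.0004  0.0002]
```

```bash
python3 -m crank '[[0.4,0,0,0.002,0],[0.4,0,0,0.001,0],[0.4,0,0,0,0]]'
```

```text
time: 18.6
eef_pos: [0.6347, 0.0783, 0.079]
tcp_rot: [-3.134, -0.21, -0.008]
ft_force: [-3.5, 2.3, 23.3]
opening: 0.571
finger_force: 44.4
```

```bash
python3 -m crank '[[0.6,0,0,-0.002,0],[0.8,0,0,0,0],[0.8,0,0,0,0],[0.8,0,0,0,0],[0.8,0,0,-0.03,0],[1,0,0,-0.05,0],[1,0,0,-0.04,0],[1,0,0,0,0]]'
python3 caps.py | grep -E "top|side \[(2[3-9]|3[0-4]|4).*, 1[0-9], [0-9]*, [0-9]*\]"; python3 go.py .642 .21 .2 7.7
```

```text
time: 19.6
eef_pos: [0.6345, 0.078, 0.2009]
tcp_rot: [3.134, 0.21, 0.009]
ft_force: [-0.3, 0.7, 0.1]
opening: 0.993
finger_force: 0.0
top [204, 145, 7, 13, 73] [207.0, 151.2] tall [0.6282 0.2147] short [0.634  0.2189]
top [158, 157, 16, 15, 193] [165.7, 164.2] tall [0.5867 0.3349] short [0.5917 0.3413]
side [234, 126, 13, 7, 81] [240.0, 129.0] tall [0.5761 0.3131] short [0.5977 0.34  ]
side [270, 135, 16, 10, 130] [277.5, 139.8] tall [0.6234 0.1839] short [0.6463 0.2071]
side [327, 149, 17, 12, 86] [335.0, 154.3] tall [0.6994 0.0066] short [0.7246 0.0247]
side [341, 158, 13, 14, 137] [347.2, 164.8] tall [ 0.6875 -0.0516] short [ 0.7123 -0.0352]
side [284, 202, 12, 12, 80] [288.9, 207.5] tall [ 0.4334 -0.0524] short [ 0.4509 -0.036 ]
side [296, 210, 13, 15, 116] [302.1, 216.1] tall [ 0.4357 -0.0996] short [ 0.4533 -0.0846]
side [308, 223, 18, 20, 180] [316.8, 231.2] tall [ 0.4239 -0.163 ] short [ 0.4412 -0.1498]
side [339, 231, 14, 14, 131] [344.5, 237.8] tall [ 0.4579 -0.2282] short [ 0.4761 -0.2169]
side [271, 261, 12, 8, 71] [276.7, 264.5] tall [ 0.2748 -0.1655] short [ 0.2877 -0.1525]
p [0.6331 0.0779 0.1975] th 7.7 j6 1.46 t 19.7 F [ 0.3  0.4 -1.7] open 1.004 grip 0.0
roll -0.0 = 1 x -0.04; shift [ 0.0265 -0.1297 -0.0025] = 3 x [ 0.0088 -0.0432 -0.0008]
```

```bash
python3 -m crank '[[1,0.0088,-0.0432,0,0],[1,0.0088,-0.0432,0,0],[1,0.0088,-0.0432,0,0],[1,0,0,0.05,0],[1,0,0,0.05,0],[1,0,0,0.03,0],[1,0,0,0.022,0],[1,0,0,0,0]]' 40
python3 -m crank '[[0.4,0,0,0,0],[0.4,0,0,0,0],[0.4,0,0,0,0],[0.4,0,0,0,0],[0.4,0,0,0,0]]' 40
python3 -m crank '[[0.4,0,0,-0.03,0],[0.4,0,0,-0.05,0],[0.4,0,0,-0.05,0],[0.4,0,0,0,0]]'
python3 go.py .5594 .0683 .18 7.7
```

```text
time: 20.7
eef_pos: [0.6407, 0.2096, 0.0427]
tcp_rot: [3.134, 0.21, -0.009]
ft_force: [-0.8, 0.1, 1.0]
opening: 0.998
finger_force: 0.0
time: 21.32
eef_pos: [0.6428, 0.21, 0.047]
tcp_rot: [-3.134, -0.21, -0.003]
ft_force: [-0.8, -0.8, 6.3]
opening: 0.57
finger_force: 41.3
time: 21.82
eef_pos: [0.6436, 0.2103, 0.1801]
tcp_rot: [-3.133, -0.21, -0.011]
ft_force: [-0.3, 0.4, -2.5]
opening: 0.575
finger_force: 42.2
p [0.6436 0.2103 0.1801] th 7.7 j6 1.66 t 21.8 F [-0.3  0.4 -2.5] open 0.575 grip 42.2
roll -0.0 = 1 x -0.04; shift [-1.024e-01  1.295e-01  1.000e-04] = 4 x [-0.0256  0.0324  0.    ]
```

```bash
python3 -m crank '[[0.4,-0.0256,0.0324,0,0],[0.4,-0.0256,0.0324,0,0],[0.4,-0.0256,0.0324,0,0],[0.4,-0.0256,0.0324,0,0],[0.4,0,0,0,0],[0.4,0,0,0,0]]'
python3 go.py .5594 .0683 .06 7.7
```

```text
time: 22.58
eef_pos: [0.5581, 0.068, 0.1753]
tcp_rot: [-3.134, -0.209, 0.001]
ft_force: [-0.2, 0.5, -1.0]
opening: 0.572
finger_force: 42.2
p [0.5581 0.068  0.1753] th 7.6 j6 1.44 t 22.6 F [-0.2  0.5 -1. ] open 0.572 grip 42.2
roll -0.1 = 1 x -0.07; shift [ 1.300e-03 -1.000e-04  1.153e-01] = 3 x [ 0.0004 -0.      0.0384]
```

```bash
python3 -m crank '[[0.4,0.001,0,0.04,0],[0.4,0,0,0.04,0],[0.4,0,0,0.02,0],[0.4,0,0,0.013,0],[0.4,0,0,0.003,0],[0.4,0,0,0.003,0],[0.4,0,0,0,0]]'
python3 go.py .5594 .0683 .055 7.7
```

```text
time: 23.45
eef_pos: [0.5593, 0.068, 0.0573]
tcp_rot: [-3.135, -0.21, -0.001]
ft_force: [-0.2, -0.6, -1.7]
opening: 0.57
finger_force: 42.2
p [0.5593 0.068  0.0573] th 7.7 j6 1.44 t 23.4 F [-0.2 -0.6 -1.7] open 0.57 grip 42.2
roll -0.0 = 1 x -0.04; shift [ 0.0001 -0.0002  0.0023] = 1 x [ 0.0001 -0.0002  0.0023]
```

```bash
python3 -m crank '[[0.4,0,0,0.002,0],[0.4,0,0,0.0015,0],[0.4,0,0,0,0]]'
```

```text
time: 23.82
eef_pos: [0.5598, 0.0679, 0.0549]
tcp_rot: [3.135, 0.21, 0.004]
ft_force: [-1.9, -0.6, 14.7]
opening: 0.573
finger_force: 43.5
```

```bash
python3 -m crank '[[0.6,0,0,-0.001,0],[0.8,0,0,0,0],[0.8,0,0,0,0],[0.8,0,0,0,0],[0.8,0,0,-0.03,0],[1,0,0,-0.05,0],[1,0,0,-0.06,0],[1,0,0,0,0]]'
python3 caps.py | grep -E "top|side \[(2[2-9]|3[0-4]|4).*, 1[0-9], [0-9]*, [0-9]*\]" | head -8; python3 go.py .595 .342 .18 7.7
```

```text
time: 24.82
eef_pos: [0.5606, 0.0681, 0.1984]
tcp_rot: [3.134, 0.21, 0.012]
ft_force: [-0.1, -0.8, -0.7]
opening: 1.001
finger_force: 0.0
top [158, 157, 16, 15, 196] [165.7, 164.3] tall [0.5864 0.3349] short [0.5914 0.3413]
side [234, 126, 13, 7, 80] [239.9, 129.0] tall [0.5759 0.3133] short [0.5975 0.3402]
side [251, 141, 12, 9, 65] [256.9, 144.4] tall [0.5599 0.2129] short [0.5811 0.237 ]
side [264, 158, 11, 9, 67] [268.1, 161.9] tall [0.5258 0.126 ] short [0.546  0.1475]
side [284, 167, 14, 9, 117] [290.4, 170.8] tall [0.5448 0.05  ] short [0.5655 0.0693]
side [233, 168, 16, 15, 131] [241.6, 173.9] tall [0.4323 0.1416] short [0.4498 0.1635]
side [220, 208, 14, 11, 71] [226.5, 213.2] tall [0.2982 0.0511] short [0.3117 0.0705]
side [296, 209, 12, 14, 118] [301.7, 215.8] tall [ 0.4358 -0.0981] short [ 0.4533 -0.0831]
p [0.5589 0.068  0.1943] th 7.7 j6 1.44 t 24.9 F [-0.1 -0.1  0.4] open 1.0 grip 0.0
roll -0.0 = 1 x -0.04; shift [ 0.0725 -0.2667  0.0143] = 6 x [ 0.0121 -0.0444  0.0024]
```

```bash
python3 -m crank '[[1,0.0121,-0.0444,0,0],[1,0.0121,-0.0444,0,0],[1,0.0121,-0.0444,0,0],[1,0.0121,-0.0444,0,0],[1,0.0121,-0.0444,0,0],[1,0.0121,-0.0444,0,0],[1,0,0,0.04,0],[1,0,0,0.04,0]]' 40
python3 go.py .5945 .342 .045 7.7
```

```text
time: 25.92
eef_pos: [0.5945, 0.3421, 0.111]
tcp_rot: [3.134, 0.211, -0.004]
ft_force: [0.4, -0.5, -0.5]
opening: 0.999
finger_force: 0.0
p [0.5945 0.3421 0.111 ] th 7.7 j6 1.86 t 25.9 F [ 0.4 -0.5 -0.5] open 0.999 grip 0.0
roll 0.0 = 1 x 0.02; shift [-0.      0.0001  0.066 ] = 2 x [-0.     0.     0.033]
```

```bash
python3 -m crank '[[1,0,0,0.035,0],[1,0,0,0.031,0],[1,0,0,0,0],[0.4,0,0,0,0],[0.4,0,0,0,0],[0.4,0,0,0,0],[0.4,0,0,0,0],[0.4,0,0,0,0]]' 40
python3 -m crank '[[0.4,0,0,0,0],[0.4,0,0,-0.03,0],[0.4,0,0,-0.05,0],[0.4,0,0,-0.06,0],[0.4,0,0,0,0]]'
python3 go.py .5793 -.0783 .2 7.7
```

```text
time: 26.92
eef_pos: [0.5961, 0.342, 0.0498]
tcp_rot: [-3.134, -0.21, -0.004]
ft_force: [-1.4, -0.3, 6.3]
opening: 0.574
finger_force: 41.0
time: 27.55
eef_pos: [0.597, 0.3424, 0.1938]
tcp_rot: [-3.131, -0.21, -0.013]
ft_force: [-0.3, 0.2, -1.1]
opening: 0.571
finger_force: 42.0
p [0.597  0.3424 0.1938] th 7.7 j6 1.86 t 27.6 F [-0.3  0.2 -1.1] open 0.571 grip 42.0
roll -0.0 = 1 x -0.04; shift [-0.0739  0.4145 -0.0062] = 9 x [-0.0082  0.0461 -0.0007]
```

```bash
python3 -m crank '[[0.4,-0.009,0.052,0,0],[0.4,-0.009,0.052,0,0],[0.4,-0.009,0.052,0,0],[0.4,-0.009,0.052,0,0],[0.4,-0.009,0.052,0,0],[0.4,-0.009,0.052,0,0],[0.4,-0.009,0.052,0,0],[0.4,-0.0105,0.05,0,0]]'
python3 -m crank '[[0.4,0,0,0,0],[0.4,0,0,0,0]]'
python3 go.py .5793 -.0783 .06 7.7
```

```text
time: 28.55
eef_pos: [0.5771, -0.0801, 0.1874]
tcp_rot: [-3.134, -0.21, 0.002]
ft_force: [-0.2, -0.3, -1.4]
opening: 0.571
finger_force: 42.0
time: 28.8
eef_pos: [0.5774, -0.0782, 0.1876]
tcp_rot: [-3.134, -0.209, 0.002]
ft_force: [-0.2, 0.4, -1.7]
opening: 0.575
finger_force: 42.1
p [ 0.5774 -0.0782  0.1876] th 7.6 j6 1.19 t 28.8 F [-0.2  0.4 -1.7] open 0.575 grip 42.1
roll -0.1 = 1 x -0.08; shift [0.0019 0.0003 0.1276] = 3 x [0.0006 0.0001 0.0425]
```

```bash
python3 -m crank '[[0.4,0.0015,0,0.04,0],[0.4,0,0,0.04,0],[0.4,0,0,0.025,0],[0.4,0,0,0.016,0],[0.4,0,0,0.004,0],[0.4,0,0,0.003,0],[0.4,0,0,0.002,0],[0.4,0,0,0,0]]'
```

```text
time: 29.8
eef_pos: [0.5794, -0.0783, 0.0587]
tcp_rot: [3.134, 0.21, 0.001]
ft_force: [0.3, -0.1, -0.5]
opening: 0.571
finger_force: 42.1
```

```bash
python3 -m crank '[[0.4,0,0,0.002,0],[0.4,0,0,0.001,0],[0.4,0,0,0,0]]'
```

```text
time: 30.18
eef_pos: [0.5803, -0.0782, 0.0576]
tcp_rot: [3.134, 0.21, 0.006]
ft_force: [-3.5, 4.4, 19.7]
opening: 0.574
finger_force: 44.0
```

```bash
python3 -m crank '[[0.6,0,0,-0.001,0],[0.8,0,0,0,0],[0.8,0,0,0,0],[0.8,0,0,0,0],[0.8,0,0,-0.03,0],[1,0,0,-0.05,0],[1,0,0,-0.06,0],[1,0,0,0,0]]'
python3 caps.py | grep -E "top|side \[(2[2-9]|3[0-4]|4).*, 1[0-9], [0-9]*, [0-9]*\]"; python3 go.py .600 -.3435 .2 7.7
```

```text
time: 31.18
eef_pos: [0.5808, -0.0785, 0.2005]
tcp_rot: [3.132, 0.21, 0.011]
ft_force: [0.2, 0.3, -0.3]
opening: 1.002
finger_force: 0.0
top [111, 121, 17, 13, 163] [117.9, 126.6] tall [0.6969 0.4808] short [0.704  0.4899]
top [247, 146, 14, 13, 153] [253.5, 151.9] tall [0.6288 0.0772] short [0.6346 0.0787]
top [252, 172, 14, 14, 158] [258.2, 178.8] tall [0.5485 0.0614] short [0.5528 0.0626]
side [298, 147, 15, 9, 119] [304.6, 150.8] tall [0.6443 0.0845] short [0.6679 0.1048]
side [341, 162, 12, 8, 69] [346.4, 165.6] tall [ 0.6829 -0.0522] short [ 0.7076 -0.0359]
side [284, 167, 14, 9, 117] [290.5, 170.9] tall [0.5447 0.0494] short [0.5654 0.0687]
side [324, 185, 15, 11, 136] [331.0, 190.4] tall [ 0.5669 -0.0896] short [ 0.5883 -0.0743]
side [250, 226, 11, 8, 69] [255.0, 229.6] tall [ 0.3134 -0.046 ] short [ 0.3274 -0.0294]
side [439, 248, 15, 16, 97] [445.3, 255.8] tall [ 0.5932 -0.4466] short [ 0.6153 -0.4417]
side [408, 270, 12, 7, 63] [413.4, 273.0] tall [ 0.4909 -0.4175] short [ 0.51   -0.4118]
p [ 0.5791 -0.0782  0.1963] th 7.7 j6 1.19 t 31.3 F [ 0.  -0.1 -1.1] open 1.002 grip 0.0
roll -0.0 = 1 x -0.04; shift [-0.0149  0.2657 -0.0037] = 6 x [-0.0025  0.0443 -0.0006]
```

```bash
python3 - <<'E'
from h import *
t=r.capture("top");s=r.capture("side")
a=t["image"][110:270,220:460];b=s["image"][120:320,230:500]
a=cv2.resize(a,(400,267));b=cv2.resize(b,(400,296))
o=np.zeros((570,400,3),np.uint8);o[:267]=a;o[270:566]=b
cv2.imwrite("pics/d.png",cv2.resize(o,None,fx=1.05,fy=1.05))
E
python3 caps.py | grep -E "^(top \[3|side \[(3[4-9]|4))"
```

```text
side [374, 203, 21, 11, 127] [384.0, 206.6] tall [ 0.6227 -0.2345] short [ 0.6457 -0.2234]
side [374, 217, 12, 14, 122] [379.9, 223.1] tall [ 0.5647 -0.2628] short [ 0.586  -0.2525]
side [352, 268, 17, 12, 109] [359.1, 273.5] tall [ 0.3963 -0.3241] short [ 0.4127 -0.3156]
```

View pics/d.png

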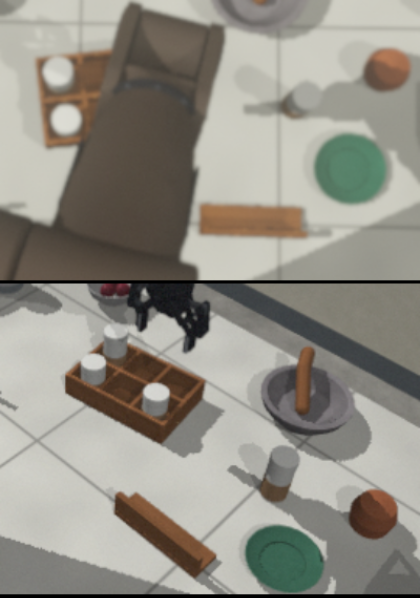

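The picture shows three jars standing in their cells. The fourth, at top (393,164), is only in the arm's shadow and has not moved. I'll pick it now.

```bash
python3 -m crank '[[1,-0.0025,0.0443,0,0],[1,-0.0025,0.0443,0,0],[1,-0.0025,0.0443,0,0],[1,-0.0025,0.0443,0,0],[1,-0.0025,0.0443,0,0],[1,-0.0025,0.0443,0,0],[1,0,0,0.04,0],[1,0,0,0,0]]' 40
python3 go.py .600 -.3435 .068 7.7; python3 caps.py | grep -E "^(top \[3|side \[(3[4-9]|4))"
```

```text
time: 32.48
eef_pos: [0.5983, -0.3431, 0.1523]
tcp_rot: [-3.13, -0.208, 0.009]
ft_force: [-0.0, 0.1, 0.2]
opening: 1.002
finger_force: 0.0
p [ 0.5983 -0.3431  0.1523] th 7.6 j6 0.82 t 32.5 F [-0.   0.1  0.2] open 1.002 grip 0.0
roll -0.1 = 1 x -0.09; shift [0.0016 0.0006 0.0843] = 2 x [0.0008 0.0003 0.0422]
side [396, 163, 14, 14, 110] [402.0, 168.7] tall [ 0.7933 -0.1796] short [ 0.8212 -0.167 ]
```

```bash
python3 -m crank '[[1,0.0015,0.0005,0.04,0],[1,0,0,0.035,0],[1,0,0,0.009,0],[1,0,0,0,0]]' 40
python3 -m crank '[[0.4,0,0,0,0],[0.4,0,0,0,0],[0.4,0,0,0,0],[0.4,0,0,0,0],[0.4,0,0,0,0],[0.4,0,0,0,0]]'
python3 go.py .600 -.3435 .068 7.7
python3 -m crank '[[0.4,0,0,-0.03,0],[0.4,0,0,-0.05,0],[0.4,0,0,-0.05,0],[0.4,0,0,-0.01,0],[0.4,0,0,0,0]]'
python3 go.py .6526 -.0683 .21 7.7
```

```text
time: 33.08
eef_pos: [0.602, -0.3439, 0.0734]
tcp_rot: [3.134, 0.211, 0.001]
ft_force: [-0.4, 0.6, 0.2]
opening: 1.0
finger_force: 0.0
time: 33.83
eef_pos: [0.602, -0.3441, 0.0739]
tcp_rot: [3.134, 0.21, 0.003]
ft_force: [0.1, 0.9, 6.5]
opening: 0.569
finger_force: 40.3
p [ 0.602  -0.3441  0.0739] th 7.7 j6 0.82 t 33.8 F [0.1 0.9 6.5] open 0.569 grip 40.3
roll -0.0 = 1 x -0.04; shift [-0.0019 -0.0008  0.0059] = 1 x [-0.0019 -0.0008  0.0059]
time: 34.45
eef_pos: [0.6013, -0.3439, 0.2125]
tcp_rot: [3.134, 0.21, 0.001]
ft_force: [-0.1, -0.2, -1.8]
opening: 0.567
finger_force: 42.1
p [ 0.6013 -0.3439  0.2125] th 7.7 j6 0.82 t 34.5 F [-0.1 -0.2 -1.8] open 0.567 grip 42.1
roll -0.0 = 1 x -0.04; shift [ 0.0878 -0.2662  0.0025] = 6 x [ 0.0146 -0.0444  0.0004]
```

```bash
python3 -m crank '[[0.4,0.0146,-0.0444,0,0],[0.4,0.0146,-0.0444,0,0],[0.4,0.0146,-0.0444,0,0],[0.4,0.0146,-0.0444,0,0],[0.4,0.0146,-0.0444,0,0],[0.4,0.0146,-0.0444,0,0],[0.4,0,0,0,0],[0.4,0,0,0,0]]'
python3 go.py .6526 -.0683 .087 7.7
```

```text
time: 35.45
eef_pos: [0.6523, -0.0685, 0.2108]
tcp_rot: [-3.134, -0.21, 0.004]
ft_force: [0.7, -0.3, -1.0]
opening: 0.572
finger_force: 42.3
p [ 0.6523 -0.0685  0.2108] th 7.7 j6 1.23 t 35.5 F [ 0.7 -0.3 -1. ] open 0.572 grip 42.3
roll -0.0 = 1 x -0.02; shift [ 4.000e-04 -1.000e-04  1.238e-01] = 3 x [ 0.0001 -0.      0.0413]
```

```bash
python3 -m crank '[[0.4,0,0,0.04,0],[0.4,0,0,0.04,0],[0.4,0,0,0.03,0],[0.4,0,0,0.014,0],[0.4,0,0,0.003,0],[0.4,0,0,0.002,0],[0.4,0,0,0,0]]'
python3 -m crank '[[0.4,0,0,0.001,0],[0.4,0,0,0,0]]'
```

```text
time: 36.33
eef_pos: [0.6531, -0.0684, 0.0842]
tcp_rot: [3.134, 0.21, 0.002]
ft_force: [1.0, 0.2, -1.1]
opening: 0.578
finger_force: 42.3
time: 36.58
eef_pos: [0.6528, -0.0682, 0.0826]
tcp_rot: [3.135, 0.21, 0.001]
ft_force: [0.7, -0.2, -1.4]
opening: 0.573
finger_force: 42.3
```

```bash
python3 -m crank '[[0.4,0,0,0.001,0],[0.4,0,0,0.001,0],[0.4,0,0,0,0]]'
```

```text
time: 36.95
eef_pos: [0.6535, -0.0681, 0.0818]
tcp_rot: [3.134, 0.21, 0.004]
ft_force: [-0.5, 2.0, 10.6]
opening: 0.57
finger_force: 43.5
```

```bash
python3 -m crank '[[0.6,0,0,-0.001,0],[0.8,0,0,0,0],[0.8,0,0,0,0],[0.8,0,0,0,0],[0.8,0,0,-0.03,0],[1,0,0,-0.05,0],[1,0,0,-0.05,0],[1,0,0,0,0]]'
python3 go.py .45 -.20 .2
```

```text
time: 37.95
eef_pos: [0.6541, -0.0685, 0.2154]
tcp_rot: [3.133, 0.21, 0.011]
ft_force: [-0.1, 0.4, -0.7]
opening: 1.003
finger_force: 0.0
p [ 0.6541 -0.0685  0.2154] th 7.7 j6 1.23 t 38.0 F [-0.1  0.4 -0.7] open 1.003 grip 0.0
roll -0.0 = 1 x -0.00; shift [-0.2198  0.1031  0.0154] = 5 x [-0.044   0.0206  0.0031]
```

```bash
cat > strip.py <<'E'
from h import *
t=r.capture("top");s=r.capture("side")
np.set_printoptions(precision=4,suppress=True)
for n,c in(("top",t),("side",s)):
    h=cv2.cvtColor(c["image"],cv2.COLOR_BGR2HSV).astype(int)
    m=(h[...,1]>75)&(h[...,0]>4)&(h[...,0]<20); w=(slice(205,265),slice(320,412)) if n=="top" else (slice(245,320),slice(295,380))
    k=np.zeros(m.shape,bool);k[w]=m[w]
    st,ce,l=max(blobs(k,50),key=lambda b:b[0][4]); cc,_=cv2.findContours(l.astype(np.uint8),0,2)
    ap=cv2.approxPolyDP(cv2.convexHull(cc[0]),2.5,True)[:,0]; print(n,st,ce,ap.tolist())
    if n=="top":
        xs=range(st[0]+4,st[0]+st[2]-6); T=[(x,np.nonzero(l[:,x])[0][0]-.5) for x in xs];F=[(x,np.nonzero(l[:,x])[0][-1]+.5) for x in xs]
        for nm,P,z in(("toe",T,.012),("fin",F,.055)):
            v=cv2.fitLine(plane(t,P,z)[:,:2].astype(np.float32),cv2.DIST_HUBER,0,1e-4,1e-4).ravel(); d=v[:2]*np.sign(v[1]); print(nm,"yaw",np.arctan2(-d[0],d[1]),v[2:])
        my=st[1]+st[3]//2; e=[np.nonzero(l[y])[0][[0,-1]] for y in range(my-3,my+4)]; e=np.median(e,0)+[-.5,.5]; print("ends",plane(t,[(e[0],my-4),(e[1],my-4)],.012)[:,:2])
    else:
        pass
E
python3 strip.py; python3 caps.py | grep -E "^(top|side \[(2[89]|3[0-6]))"
```

```text
top [334, 227, 61, 18, 945] [363.1, 235.6] [[335, 227], [391, 229], [394, 244], [335, 242]]
toe yaw -0.021798925 [ 0.4176 -0.2627]
fin yaw -0.017078238 [ 0.3651 -0.2551]
ends [[ 0.4012 -0.1746]
 [ 0.4046 -0.3508]]
side [304, 254, 65, 55, 1378] [334.7, 280.3] [[304, 256], [318, 255], [368, 296], [353, 308], [304, 268]]
top [247, 145, 14, 14, 165] [253.7, 151.6] tall [0.6297 0.0766] short [0.6355 0.0782]
top [252, 173, 7, 12, 69] [254.9, 178.3] tall [0.5498 0.0711] short [0.5541 0.0726]
side [336, 145, 12, 12, 93] [342.4, 150.8] tall [0.7294 0.0015] short [0.7555 0.0194]
side [367, 144, 13, 12, 112] [372.8, 149.9] tall [ 0.8024 -0.063 ] short [ 0.8306 -0.047 ]
side [297, 146, 20, 10, 143] [305.8, 150.7] tall [0.6474 0.0822] short [0.6711 0.1024]
side [338, 159, 17, 17, 204] [346.2, 168.0] tall [ 0.6738 -0.0588] short [ 0.6982 -0.0426]
side [284, 167, 15, 9, 122] [290.7, 170.9] tall [0.5451 0.049 ] short [0.5658 0.0683]
side [324, 186, 15, 10, 132] [331.1, 190.6] tall [ 0.5665 -0.0903] short [ 0.5879 -0.0751]
side [280, 223, 19, 9, 116] [289.3, 227.2] tall [ 0.383 -0.103] short [ 0.399  -0.0881]
side [334, 255, 11, 12, 91] [339.1, 260.6] tall [ 0.3919 -0.2652] short [ 0.4082 -0.255 ]
side [324, 289, 12, 14, 106] [329.4, 295.8] tall [ 0.2983 -0.3143] short [ 0.3119 -0.3056]
side [313, 291, 11, 12, 99] [318.6, 296.5] tall [ 0.2793 -0.298 ] short [ 0.2924 -0.2887]
```

```bash
python3 -m crank '[[0.5,0,0,0,-10],[0.5,0,0,0,-10],[0.5,0,0,0,-10],[0.5,0,0,0,-10],[0.5,0,0,0,-10],[0.5,0,0,0,-10],[0.5,0,0,0,-10],[0.5,0,0,0,-10]]'
python3 -m crank '[[0.5,0,0,0,-1.3],[0.5,0,0,0,0]]'; python3 go.py .3695 -.2625 .12 89
```

```text
time: 39.15
eef_pos: [0.6523, -0.0682, 0.2096]
tcp_rot: [-2.259, -2.18, 0.002]
ft_force: [-0.2, 0.3, 0.0]
opening: 0.5
finger_force: 0.0
time: 39.4
eef_pos: [0.6526, -0.0682, 0.2105]
tcp_rot: [-2.244, -2.197, 0.001]
ft_force: [-0.9, -0.8, 1.3]
opening: 0.494
finger_force: 0.0
p [ 0.6526 -0.0682  0.2105] th 88.8 j6 -0.18 t 39.4 F [-0.9 -0.8  1.3] open 0.494 grip 0.0
roll -0.2 = 1 x -0.23; shift [-0.1992 -0.2796  0.0905] = 8 x [-0.0249 -0.035   0.0113]
```

```bash
python3 -m crank '[[0.5,-0.0249,-0.035,0,0],[0.5,-0.0249,-0.035,0,0],[0.5,-0.0249,-0.035,0,0],[0.5,-0.0249,-0.035,0,0],[0.5,-0.0249,-0.035,0.02,0],[0.5,-0.0249,-0.035,0.02,0],[0.5,-0.0249,-0.035,0.025,0],[0.5,-0.0249,-0.035,0.025,0]]'
python3 -m crank '[[0.5,0,0,0.03,0],[0.5,0,0,0,0]]'
python3 go.py .3695 -.2625 .025 89
```

```text
time: 40.4
eef_pos: [0.3681, -0.263, 0.1207]
tcp_rot: [2.244, 2.197, 0.0]
ft_force: [1.2, -1.5, -0.4]
opening: 0.501
finger_force: 0.0
time: 40.65
eef_pos: [0.3683, -0.2621, 0.0901]
tcp_rot: [-2.243, -2.195, 0.0]
ft_force: [1.1, 0.0, 0.3]
opening: 0.496
finger_force: 0.0
p [ 0.3683 -0.2621  0.0901] th 88.8 j6 -0.74 t 40.6 F [1.1 0.  0.3] open 0.496 grip 0.0
roll -0.2 = 1 x -0.23; shift [-0.0004  0.0012  0.0651] = 2 x [-0.0002  0.0006  0.0325]
```

```bash
python3 -m crank '[[0.5,0,0.001,0.03,0],[0.5,0,0,0.025,0],[0.5,0,0,0.010,0],[0.5,0,0,0,0]]' 50
python3 -m crank '[[0,0,0,0,0],[0,0,0,0,0],[0,0,0,0,0],[0,0,0,0,0],[0,0,0,0,0],[0,0,0,0,0]]' 50
python3 go.py .3695 -.2625 .025 89
python3 -m crank '[[0,0,0,-0.01,0],[0,0,0,-0.02,0],[0,0,0,-0.01,0],[0,0,0,0,0]]'
python3 go.py .4693 -.0186 .06 97.7
```

```text
time: 41.15
eef_pos: [0.3705, -0.2623, 0.0266]
tcp_rot: [-2.242, -2.201, -0.0]
ft_force: [0.2, 0.1, 0.4]
opening: 0.503
finger_force: 0.0
time: 41.9
eef_pos: [0.3705, -0.2625, 0.0272]
tcp_rot: [2.24, 2.2, 0.0]
ft_force: [0.9, 1.5, 7.7]
opening: 0.132
finger_force: 49.2
p [ 0.3705 -0.2625  0.0272] th 89.0 j6 -0.74 t 41.9 F [0.9 1.5 7.7] open 0.132 grip 49.2
roll -0.0 = 1 x -0.04; shift [ 0.     -0.001   0.0022] = 1 x [ 0.     -0.001   0.0022]
time: 42.4
eef_pos: [0.3704, -0.2625, 0.067]
tcp_rot: [2.24, 2.2, 0.0]
ft_force: [-0.5, -0.5, -2.6]
opening: 0.131
finger_force: 49.0
p [ 0.3704 -0.2625  0.067 ] th 89.0 j6 -0.74 t 42.4 F [-0.5 -0.5 -2.6] open 0.131 grip 49.0
roll -8.7 = 1 x -8.74; shift [0.2285 0.1307 0.007 ] = 6 x [0.0381 0.0218 0.0012]
```

```bash
python3 -m crank '[[0,0,0,0,-8.7],[0,0.0381,0.0218,0,0],[0,0.0381,0.0218,0,0],[0,0.0381,0.0218,0,0],[0,0.0381,0.0218,0,0],[0,0.0381,0.0218,0,0],[0,0.038,0.0205,0,0],[0,0,0,0,0]]'
python3 go.py .4693 -.0186 .028 97.7
```

```text
time: 43.4
eef_pos: [0.4684, -0.0164, 0.0658]
tcp_rot: [-2.064, -2.368, 0.0]
ft_force: [-0.1, -0.5, -2.4]
opening: 0.129
finger_force: 49.1
p [ 0.4684 -0.0164  0.0658] th 97.9 j6 -0.31 t 43.4 F [-0.1 -0.5 -2.4] open 0.129 grip 49.1
roll 0.2 = 1 x 0.16; shift [-0.0023  0.0006  0.0378] = 1 x [-0.0023  0.0006  0.0378]
```

```bash
python3 -m crank '[[0,-0.002,0,0.015,0],[0,0,0,0.015,0],[0,0,0,0.006,0],[0,0,0,0,0]]'
python3 -m crank '[[0,0,0,0.001,0],[0,0,0,0,0]]'
python3 go.py .4792 -.0172 .028 97.7
python3 - <<'E'
from h import *
s=r.capture("side");t=r.capture("top")
a=cv2.resize(s["image"][130:250,220:380],None,fx=4.8,fy=4.8,interpolation=cv2.INTER_CUBIC)
cv2.imwrite("pics/st.png",a)
E
```

```text
time: 43.9
eef_pos: [0.468, -0.021, 0.0299]
tcp_rot: [-2.068, -2.363, 0.001]
ft_force: [-0.9, 0.1, -1.1]
opening: 0.133
finger_force: 49.0
time: 44.15
eef_pos: [0.4685, -0.0207, 0.0296]
tcp_rot: [2.068, 2.364, 0.001]
ft_force: [-0.4, 0.1, -0.8]
opening: 0.131
finger_force: 49.0
p [ 0.4685 -0.0207  0.0296] th 97.7 j6 -0.32 t 44.1 F [-0.4  0.1 -0.8] open 0.131 grip 49.0
roll -0.0 = 1 x -0.04; shift [0.002  0.0111 0.0016] = 1 x [0.002  0.0111 0.0016]
```

View pics/st.png

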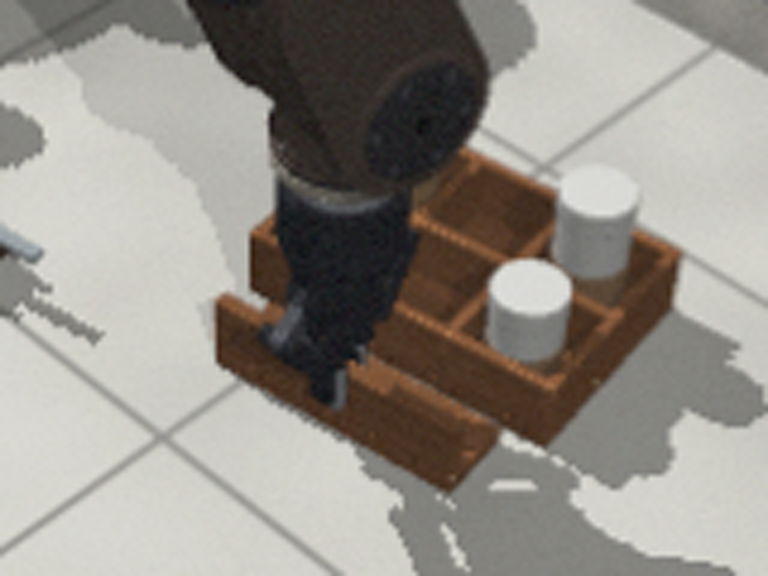

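The strip is parallel to the crate's front wall with a gap of about 10 mm, and the right-hand jars stand upright. I'll lower it the last 2 mm and slide it in.

```bash
python3 -m crank '[[0,0.002,0,0.0015,0],[0,0,0,0.0005,0],[0,0,0,0,0]]'
python3 -m crank '[[0,0,0.004,0,0],[0,0,0.003,0,0],[0,0,0.002,0,0],[0,0,0.001,0,0],[0,0,0,0,0]]'
python3 go.py .4792 -.0172 .028 97.7
```

```text
time: 44.62
eef_pos: [0.468, -0.0185, 0.0273]
tcp_rot: [-2.068, -2.365, -0.0]
ft_force: [0.7, 1.1, -1.8]
opening: 0.131
finger_force: 49.2
time: 45.25
eef_pos: [0.4781, -0.0173, 0.0273]
tcp_rot: [2.068, 2.365, 0.0]
ft_force: [0.1, -0.1, -1.4]
opening: 0.127
finger_force: 49.2
p [ 0.4781 -0.0173  0.0273] th 97.7 j6 -0.31 t 45.2 F [ 0.1 -0.1 -1.4] open 0.127 grip 49.2
roll -0.0 = 1 x -0.04; shift [-0.0001  0.0012 -0.0007] = 1 x [-0.0001  0.0012 -0.0007]
```

```bash
python3 -m crank '[[0,0,0.001,0.0005,0],[0,0,0,0,0]]'; python3 -m crank '[[0,0,0.001,0.0005,0],[0,0,0,0,0]]'; python3 -m crank '[[0,0,0.001,0,0],[0,0,0,0,0]]'
```

```text
time: 45.5
eef_pos: [0.4781, -0.0172, 0.0272]
tcp_rot: [-2.067, -2.364, 0.001]
ft_force: [-6.2, -2.8, 9.2]
opening: 0.129
finger_force: 50.9
time: 45.75
eef_pos: [0.4781, -0.0172, 0.0272]
tcp_rot: [-2.066, -2.363, 0.003]
ft_force: [-12.7, -5.5, 22.3]
opening: 0.131
finger_force: 52.7
time: 46.0
eef_pos: [0.4791, -0.017, 0.0272]
tcp_rot: [-2.066, -2.363, 0.003]
ft_force: [-13.6, -4.4, 22.3]
opening: 0.132
finger_force: 52.7
```

```bash
python3 -m crank '[[0,0,0,-0.001,0],[0,0,0,0,0]]'; python3 -m crank '[[0,0,0.001,0,0],[0,0,0,0,0]]'; python3 -m crank '[[0,0,0.001,0,0],[0,0,0,0,0]]';python3 -m crank '[[0,0,0.001,0,0],[0,0,0,0,0]]'
```

```text
time: 46.25
eef_pos: [0.4804, -0.0169, 0.0273]
tcp_rot: [-2.067, -2.364, 0.001]
ft_force: [-5.9, -1.2, 3.7]
opening: 0.135
finger_force: 50.1
time: 46.5
eef_pos: [0.4804, -0.0169, 0.0273]
tcp_rot: [-2.066, -2.363, 0.003]
ft_force: [-10.9, -6.2, 9.5]
opening: 0.128
finger_force: 50.8
time: 46.75
eef_pos: [0.4804, -0.0168, 0.0273]
tcp_rot: [-2.065, -2.362, 0.005]
ft_force: [-14.6, -9.1, 14.2]
opening: 0.125
finger_force: 51.5
time: 47.0
eef_pos: [0.4805, -0.0168, 0.0274]
tcp_rot: [-2.064, -2.361, 0.007]
ft_force: [-20.6, -11.7, 17.5]
opening: 0.131
finger_force: 52.1
```

```bash
python3 -m crank '[[0,0,-0.002,0,0],[0,0,0,0,0],[0.1,0,0,0,0],[0.35,0,0,0,0],[0.35,0,0,0,0],[0.35,0,0,-0.02,0],[0.35,0,0,-0.04,0],[0.35,0,0,-0.03,0]]'
python3 -m crank '[[0.35,0,0,-0.05,0],[0.35,0,0,-0.05,0],[0,0,-0.04,0,0],[0,0.04,-0.04,0,0],[0,0.05,-0.01,0,0],[0,0.05,0,0,0],[0,0.05,0,0,0],[0,0.05,0,0,0]]'
python3 - <<'E'
from h import *
t=r.capture("top");s=r.capture("side")
a=cv2.resize(t["image"][125:235,235:335],None,fx=4,fy=4,interpolation=cv2.INTER_CUBIC); b=cv2.resize(s["image"][130:240,260:360],None,fx=4,fy=4,interpolation=cv2.INTER_CUBIC)
cv2.imwrite("pics/fin.png",np.hstack([a,b]))
E
python3 go.py .4 .2 .2
```

```text
time: 48.0
eef_pos: [0.4824, -0.0167, 0.1186]
tcp_rot: [2.068, 2.364, 0.001]
ft_force: [-0.8, 0.7, -0.9]
opening: 0.349
finger_force: 0.0
time: 49.0
eef_pos: [0.3606, 0.2109, 0.2176]
tcp_rot: [2.068, 2.364, 0.002]
ft_force: [-0.1, -0.4, -0.3]
opening: 0.001
finger_force: 0.0
p [0.3602 0.2126 0.2174] th 97.9 j6 0.24 t 49.1 F [1.6 0.1 0.4] open 0.002 grip 0.0
roll -0.0 = 1 x -0.00; shift [-0.018   0.0377  0.0174] = 1 x [-0.018   0.0377  0.0174]
```

View pics/fin.png

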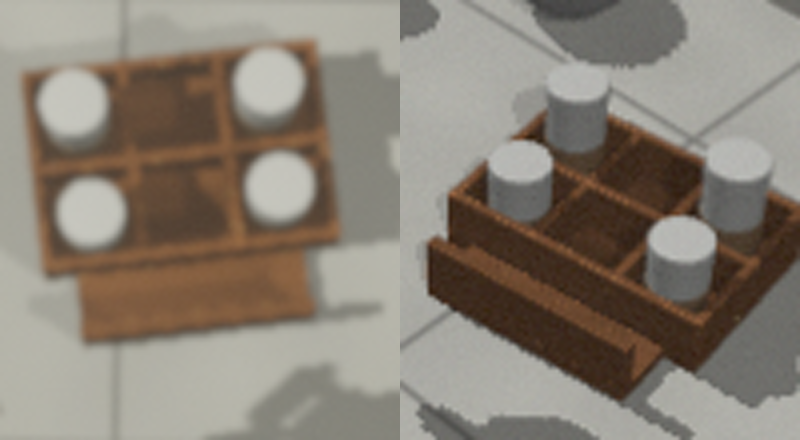

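The last picture shows all four jars upright in their corner cells, with the strip centred and lying along the front wall. I'll press gently on the middle of the fin with shut fingers to seat the toe edge square.

```bash
python3 go.py .44 -.0226 .1 97.7
```

```text
p [0.3602 0.2126 0.2174] th 97.9 j6 0.24 t 49.1 F [1.6 0.1 0.4] open 0.002 grip 0.0
roll 0.2 = 1 x 0.21; shift [-0.2438  0.0476  0.1174] = 6 x [-0.0406  0.0079  0.0196]
```

```bash
python3 -m crank '[[0,-0.0406,0.008,0.01,0],[0,-0.0406,0.008,0.01,0],[0,-0.0406,0.008,0.02,0],[0,-0.0406,0.008,0.02,0],[0,-0.0406,0.008,0.03,0],[0,-0.0406,0.008,0.027,0],[0,0,0,0,0],[0,0,0,0,0]]'
python3 go.py .446 -.0218 .014 97.7
```

```text
time: 50.1
eef_pos: [0.4405, -0.026, 0.1005]
tcp_rot: [-2.069, -2.364, 0.0]
ft_force: [-0.5, -0.1, 0.6]
opening: -0.001
finger_force: 0.0
p [ 0.4405 -0.026   0.1005] th 97.6 j6 -0.34 t 50.1 F [-0.5 -0.1  0.6] open -0.001 grip 0.0
roll -0.1 = 1 x -0.09; shift [0.0034 0.006  0.0865] = 2 x [0.0017 0.003  0.0432]
```

```bash
python3 -m crank '[[0,0.004,0,0.04,0],[0,0,0,0.03,0],[0,0,0,0.014,0],[0,0,0.004,0,0],[0,0,0,0,0]]'
python3 -m crank '[[0,0,0.003,0,0],[0,0,0.002,0,0],[0,0,0,0,0]]'
python3 -m crank '[[0,0,0.002,0,0],[0,0,0.002,0,0],[0,0,0,0,0]]'
```

```text
time: 50.72
eef_pos: [0.4451, -0.0213, 0.0173]
tcp_rot: [2.066, 2.364, 0.002]
ft_force: [0.7, 0.5, 1.0]
opening: -0.003
finger_force: 0.0
time: 51.1
eef_pos: [0.4495, -0.0208, 0.0165]
tcp_rot: [2.068, 2.364, 0.001]
ft_force: [-0.0, -0.2, -0.0]
opening: -0.003
finger_force: 0.0
time: 51.48
eef_pos: [0.4533, -0.0202, 0.0162]
tcp_rot: [2.068, 2.365, 0.0]
ft_force: [0.1, 0.3, -0.3]
opening: 0.002
finger_force: 0.0
```

```bash
python3 -m crank '[[0,0,0.003,0,0],[0,0,0.002,0,0],[0,0,0,0,0]]'
python3 -m crank '[[0,0,0.001,0,0],[0,0,0,0,0]]'
python3 -m crank '[[0,0,0.001,0,0],[0,0,0,0,0]]'
python3 -m crank '[[0,0,0.001,0,0],[0,0,0,0,0]]'
```

```text
time: 51.85
eef_pos: [0.4582, -0.0195, 0.0163]
tcp_rot: [2.068, 2.365, 0.0]
ft_force: [-0.2, 0.2, -0.5]
opening: -0.002
finger_force: 0.1
time: 52.1
eef_pos: [0.4586, -0.0194, 0.0163]
tcp_rot: [-2.068, -2.364, 0.001]
ft_force: [-4.1, -1.4, 2.1]
opening: 0.001
finger_force: 1.6
time: 52.35
eef_pos: [0.4589, -0.0192, 0.0163]
tcp_rot: [-2.067, -2.363, 0.002]
ft_force: [-7.4, -2.5, 5.3]
opening: 0.002
finger_force: 4.3
time: 52.6
eef_pos: [0.4591, -0.0192, 0.0163]
tcp_rot: [-2.066, -2.362, 0.003]
ft_force: [-12.2, -6.0, 8.7]
opening: 0.001
finger_force: 6.9
```

```bash
python3 -m crank '[[0,0,-0.003,0,0],[0,0,-0.015,0,0],[0,0,0,-0.05,0],[0,0,0,-0.05,0],[0,0,0,-0.06,0],[0,0.05,0,-0.04,0],[0,0.055,0,0,0],[0,0.055,0,0,0]]'
python3 -m crank '[[0,0.055,0,0,0],[0,0.055,0,0,0],[0,0,0,0,0]]'
python3 - <<'E'
from h import *
t=r.capture("top");s=r.capture("side")
np.set_printoptions(precision=4,suppress=True)
h=cv2.cvtColor(t["image"],cv2.COLOR_BGR2HSV).astype(int)
m=(h[...,1]>75)&(h[...,0]>4)&(h[...,0]<20)
F=[(x,np.nonzero(m[:222,x])[0].max()+.5) for x in range(258,311)]
P=plane(t,F,.055)[:,:2].astype(np.float32); v=cv2.fitLine(P,cv2.DIST_HUBER,0,1e-4,1e-4).ravel(); d=v[:2]*np.sign(v[1])
C=np.array([.606,0]);yw=.135;ex=np.array([np.cos(yw),np.sin(yw)]);print("fin yaw",np.arctan2(-d[0],d[1]),"fin face crate x",(v[2:]-C)@ex)
E
python3 caps.py | grep -E "^(top|side \[(2[89]|3[0-4]))"
python3 - <<'E'
from h import *
t=r.capture("top");s=r.capture("side")
a=cv2.resize(t["image"][120:260,110:340],(400,243));b=cv2.resize(s["image"][120:260,160:390],(400,243))
cv2.imwrite("pics/end.png",np.hstack([a,b]))
E
```

```text
time: 53.6
eef_pos: [0.4213, 0.1371, 0.2157]
tcp_rot: [2.068, 2.363, 0.002]
ft_force: [0.3, 0.0, -0.3]
opening: -0.003
finger_force: 0.0
time: 53.98
eef_pos: [0.4061, 0.2473, 0.2149]
tcp_rot: [-2.063, -2.369, -0.001]
ft_force: [0.5, -0.5, -0.5]
opening: -0.003
finger_force: 0.0
fin yaw 0.13145693 fin face crate x -0.13489399737125393
top [297, 141, 11, 11, 112] [302.0, 146.2] tall [ 0.6487 -0.0662] short [ 0.6549 -0.0672]
top [248, 146, 12, 12, 120] [253.5, 151.3] tall [0.6306 0.0772] short [0.6364 0.0788]
top [253, 174, 9, 11, 80] [257.0, 179.0] tall [0.5478 0.0649] short [0.5521 0.0662]
side [298, 147, 15, 9, 110] [305.1, 151.0] tall [0.6447 0.0827] short [0.6683 0.103 ]
side [284, 167, 14, 9, 110] [290.4, 171.0] tall [0.5442 0.0493] short [0.5649 0.0686]
side [338, 166, 15, 10, 125] [344.9, 170.2] tall [ 0.6632 -0.0624] short [ 0.6873 -0.0463]
side [324, 186, 15, 10, 126] [331.0, 190.6] tall [ 0.5663 -0.0901] short [ 0.5877 -0.0749]
```

View pics/end.png

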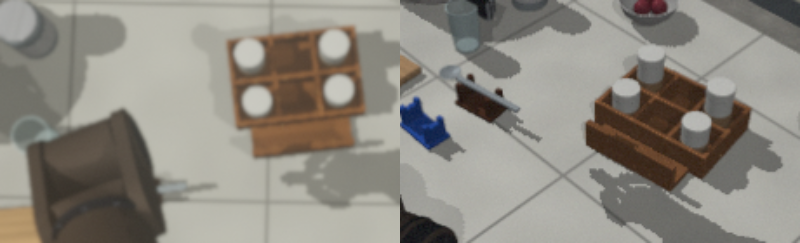

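The final picture shows the spoon in both notches, all four jars upright in their rows, and the strip flush and centred. Fin yaw is 0.131 against the crate's 0.135, and the fin face is 134.9 mm from the crate centre against 134 expected.

```bash
python3 -c "
from rig import r
print(r.job_done())"
```

```text
the job is handed in; nothing more can be done
None
```

I handed the job in at about 54 s of the 210 s allowed: the spoon lies in both rest notches, all four jars present (two tall at the back, two short in front) stand one to a cell, and the strip is flush and centred on the crate's front wall; no verdict came back.

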